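Load the reference filter into the cell holder with self-closing tweezers

ROBOT

A 6-joint arm with a two-finger parallel gripper is mounted at the origin on the work surface. World frame = base frame: x ahead of the robot, y to its left, z up, the work surface at z = 0. Lengths are in m, angles in rad, forces in N, time in s.
With the tool pointing down it reaches from about 0.25 to 0.775 m from the base axis. Payload 4 kg.
Tool frame: the origin (TCP) lies between the finger pads; the fingertips stand 14 mm ahead of it and the grasp point (between the pads) lies 5 mm behind it (tip_reach is the distance from the TCP to the fingertips, in m); z points along the fingers, y is the line along which they close (so a half turn about z gives the same grasp; the last joint's range is limited). The gripper opens to 94 mm and grips with 3 to 60 N. Pads are 16 mm wide; open, the fingers measure 119 mm over their backs; the gripper's body (75 mm by 177 mm) begins 78 mm behind the grasp point.
Start: joints at [-1.33, 0.087, 1.371, -0, 1.684, -0.103], TCP at [0.185, -0.518, 0.192] pointing down, gripper open.
Joint ranges: [-3.1, 3.1], [-0.76, 2.03], [0.27, 2.55], [-1.08, 4.22], [0.17, 2.65], [-2.57, 2.57]. Speed limits (rad/s): [2.79, 2.79, 3.14, 3.14, 3.14, 3.14].

INTERFACE

Orientations are given as [roll, pitch, yaw] about the fixed x, y, z axes, in that order (R = Rz(yaw) Ry(pitch) Rx(roll)).
In Python, from bench import * gives the robot as it stands. The module is installed in compiled form; this text tells all that it offers.
- The arm moves only by the tool servo_tool, never from a script. Its argument "targets" is a list of rows, each a list of 4 numbers: the shift along the tool's x, y, z in cm, then the turn about the tool's z in degrees. A call has 1 to 8 rows; each row is the pose to reach, as a shift and turn from the pose commanded when the call began, along the tool's axes at that moment; what a row does not reach only later rows make up. A row lasts 1/8 s, in which the tool goes at most 62.5 mm and 10.7 degrees, less where a joint would pass 70% of its speed; a pose out of reach is approached as far as the arm can. A call with a gripper value outside its range is refused whole. "claw" is the closure in counts, from 0 (fully open) to 255 (shut), set as the call begins (left out, the last holds). The fingers move at their own pace and stop on an object; the grip force is fixed at half the most. Time passes only in rows, so rows that repeat a pose let the fingers close. It gives the time, the measured TCP pose, the force, the opening and the grip force at its end, in the units of the state.
- get_obs(): the state, without advancing time (a new reading comes with each control period).
- snapshot(name): name is "scene" or "top" or "wrist"; returns the picture (480x640x3 uint8, blue, green, red); there is no depth.
- camera_model(name): a dict with "camera_matrix" (3x3 intrinsics, pixels), "camera_from_world" (4x4, takes a point from world to camera coordinates). Camera axes: x right, y up, looking along -z (the intrinsics and any distortion apply to the point x, -y, -z); pixel columns grow to the right and rows downward; lengths in m; the calibration is good to about 2 mm. A picture is of the moment at which its call begins: read the wrist's pose just before it. camera_model takes no time and is no camera call; for the wrist camera it gives the pose at the moment of the call.
- close_job(): hands the job in; it is judged then, once.
The state is a dict: "time": time; "joint_positions": joint angles; "qvel": joint speeds; "joint_torque": joint torques, N m; "tool_pos": TCP position; "ee_rot": TCP orientation; "wrist_force": force on the tool from outside, world axes, zero at the start; "wrist_torque": the same for the moment, N m; "width": finger opening in m; "finger_force": force on a finger pad.
Only numpy, scipy, OpenCV 4.12 (cv2) and the standard library are available. Lean on these libraries where they do the work, as an engineer would, in place of code of your own. Each camera call takes 0.05 s, during which the arm holds its last target. There are 200 camera calls.

TASK

Load the check filter for the next run: with the self-closing tweezers from the stand, take the metal reference filter out of the cuvette rack by its tab and slide it fully home into the spectrometer's spring-loaded cell holder, windows in line with the beam, pressing it down onto its stop with about 12 N. Let it go there and put the tweezers back upright in their stand. Handle the filter with the tweezers only, and leave everything else on the bench as it is.

Things in the scene. Friction and masses are not known exactly. Their poses are not given: they have to be found in the camera images.
- tweezers: Self-closing (cross-lock) steel tweezers, 106 mm long, 55 g, tips down in the stand. Origin: midway between the lower ends of the jaws, z up to the tail, jaws part along y (half turn = same). Black jaws 10 mm wide (x), 4 thick (y), z 0 to 30. Above, the blades cross and carry two sprung, rubber-faced, ribbed grip plates facing +y and -y, 12 mm wide (x), z 50 to 74. Tail 12 x 7 mm, ends at z 106.
- tweezers_grip (a point): Midway between the grip plates, 62 mm above the jaw ends. Plates are 26 mm apart (outer faces) when free. Jaws empty: pressed to 22-23 mm the tweezers are held (8 N a side), jaws shut; under 19 mm the jaws begin to open; at 13.6 mm (16 N) they are open to their stop.
- tweezers_jaws (a point): Midway between the jaws, 6 mm above their ends. Gap 2 mm when shut, 12 mm fully open. With 6 mm between the jaws the free width over the plates is 24.5 mm: at 21-22 mm the tweezers are held (7 to 8 N a side) while the jaws grip with about 2.5 N; under 17 mm the jaws let go; over 24 mm the tweezers fall from the fingers.
- stand: Fixed white block 56 x 56 x 36 mm on a 70 x 70 mm foot, with one pocket at its centre for the tweezers: 15 mm along x, 17 mm along y, mouth chamfered 3 mm, floor 8 mm above the underside. Origin: centre of the underside. The tweezers stand in it, y along y, their origin 8 mm above this one.
- ref_filter: Reference filter in cuvette format, about 25 g: dark metal frame 12.5 x 12.5 mm, 36 mm tall, with a glass pane seen through a window in its +x and -x faces (z 9 to 25); y faces closed. On top a tab. Origin: centre of the underside, z up. A half turn about z is the same.
- filter_tab (a point): Middle of the filter's tab, 42 mm above its underside: 12.5 mm along x, 6 mm along y, z 36 to 48, so a level shoulder 3.25 mm wide is left on each y side at z 36. The jaws go on the two y flats; their ends may rest and push on the shoulders.
- rack: Fixed white cuvette rack 150 x 44 x 24 mm; four square wells 14.5 mm wide, floor 8 mm above the underside, 36 mm apart in a row along x. Origin: centre of the underside. It holds the reference filter (filter x along the row) and two disposable clear cuvettes with white lids, which stay.
- cell_holder: Fixed modular spectrometer: aluminium block 50 x 56 x 40 mm with the cell well, between a black lamp module (x -87 to -27, 40 mm tall) and a grey box (x 28 to 128, 44 mm tall). Beam along x: the filter's windows must face along x. Origin: underside of the block, below the centre of a seated filter. Pushing down with over 15 N is too rough.
- well_mouth (a point): Top of the block over the seated filter's centre (holder axes). Well 14 mm wide along x (filter 12.5), 30 mm deep, mouth chamfered 2.5 mm. A seated filter lies against the -y wall (y -6.25 mm). On the +y side a leaf spring, sloping lead-in from 4 mm below the top, stands in to y 4.65 mm and yields outward.
- well_floor (a point): Centre of the well's floor, where the filter's underside comes to rest, 30 mm below the mouth. Going past the leaf takes 3 to 7 N down, rubbing all the way, and the tweezers creep up a little in the fingers; at the floor the push rises further: 12 N seats it. Come in with the filter's centre 0 to 1.5 mm to the +y side; the leaf (5 N) presses it against the -y wall.
- cuvette_a: disposable clear plastic cuvette, 46 mm tall, white lid 14.5 mm square; stays in the rack. Origin: underside
- cuvette_b: the other disposable cuvette, same
- vial: small capped glass vial, 22 mm across, 45 mm tall; stays. Origin: underside
- media_bottle: clear bottle with blue cap, 70 mm across, 120 mm tall; stays
- dishes: stack of petri dishes, 63 mm across, 43 mm tall; stays
- marker: marker pen 130 mm long (y), 12 mm thick, lying flat; stays. Origin: underside
- beaker: open plastic beaker, 90 mm across, 110 mm tall; stays
Things that resemble listed ones, but are neither listed nor needed, are in the scene too. What is shaped like the rack but brown is not meant. What is shaped like the cell_holder but blue is not meant.

How it is judged:
On the way, in this order (a step that is already met when the one before it is completed fails the run):
1. the filter is lifted clear of the rack by its tab, the jaws on the tab's flats (z of ref_filter in the frame of rack above 0.03 m and distance between ref_filter and tweezers_grip below 0.11 m and angle between the y axis of ref_filter and the y axis of tweezers, either way round below 0.25 rad and contact force between ref_filter and tweezers above 0.5 N), for 0.2 s.
2. the filter is pressed home on the floor of the well, firmly (over 15 N in all, counting the leaf: about 9 N down) (z of ref_filter in the frame of well_floor between -0.002 and 0.0015 m and horizontal distance between ref_filter and well_floor below 0.002 m and angle between ref_filter's own z axis and vertical below 0.07 rad and angle between the x axis of ref_filter and the x axis of cell_holder, either way round below 0.15 rad and contact force between ref_filter and cell_holder above 15 N), for 0.1 s.
3. the filter is fully home in the cell holder, windows along the beam, and the jaws have let it go (z of ref_filter in the frame of well_floor between -0.002 and 0.0015 m and horizontal distance between ref_filter and well_floor below 0.002 m and angle between ref_filter's own z axis and vertical below 0.07 rad and angle between the x axis of ref_filter and the x axis of cell_holder, either way round below 0.15 rad and contact force between ref_filter and tweezers below 0.1 N), for 0.2 s.
At the end, for the whole second after the job is handed in: Filter underside within 1.5 mm of the well's floor and 2 mm of its centre, upright within 4 degrees, windows within 0.15 rad of the beam; tweezers in the stand's pocket, within 3 mm of its floor and 6 mm of its centre, upright within 0.15 rad; both at rest, let go (z of ref_filter in the frame of well_floor between -0.002 and 0.0015 m and horizontal distance between ref_filter and well_floor below 0.002 m and angle between ref_filter's own z axis and vertical below 0.07 rad and angle between the x axis of ref_filter and the x axis of cell_holder, either way round below 0.15 rad and horizontal distance between tweezers and stand below 0.006 m and z of tweezers in the frame of stand below 0.011 m and angle between tweezers's own z axis and vertical below 0.15 rad and linear speed of each of tweezers, ref_filter below 0.01 m/s); the robot touches nothing.
It fails at once if the filter is touched by the gripper or arm instead of the tweezers (contact force between ref_filter and the fingers above 0.3 N or contact force between ref_filter and the arm above 0.3 N).
It fails at once if the filter is pressed into the cell holder too hard (over 22 N in all, counting the leaf: about 16 N down) (contact force between ref_filter and cell_holder above 22 N).
It fails at once if the filter is tipped over (angle between ref_filter's own z axis and vertical above 0.6 rad).
It fails at once if something else on the bench is disturbed (distance of any of cuvette_a, cuvette_b, vial, media_bottle, dishes, marker, beaker from where it was at the start of the episode above 0.012 m).
It also fails if it takes over 67 s, if anything falls off the work surface, if the arm or the gripper's body presses on something with over 40 N, if the wrist force passes 120 N, or if a joint passes its speed limit or range.

## Working session

There is one attempt and no reset: what is moved stays moved. The work goes in short steps, Python scripts to look and compute and a tool call to move; the robot and the scene stay as the last step left them, time stands still between calls to the robot, and variables do not carry over. Pictures are saved under pics/ and viewed, at most 10 in all, crops included, and the job is handed in when it is done.

Besides the shell and the picture viewer there is one more tool, called after "Emit:" by a JSON object that holds its "fn" and its "kwargs". servo_tool: Moves the arm, as the interface text tells. Its arguments: {"type":"object","properties":{"targets":{"type":"array"},"claw":{"type":"number"}},"required":["targets"]}

```bash
mkdir -p pics; python3 - <<'E'
from bench import *
import cv2,numpy as np
o=get_obs();print({k:np.round(v,4) for k,v in o.items()})
for n in("top","scene"):
    cv2.imwrite(f"pics/{n}0.png",snapshot(n)); m=camera_model(n);print(m)
print(camera_model("wrist"))
E
```

```text
{'time': np.float64(0.0), 'joint_positions': array([-1.3301,  0.088 ,  1.3722, -0.    ,  1.6836, -0.1031]), 'qvel': array([-0.0009, -0.0002, -0.    ,  0.0023, -0.0004,  0.0005]), 'joint_torque': array([-2.10000e-03, -3.40186e+01, -3.02430e+01,  7.16000e-02,
        3.29000e-02, -2.00000e-04]), 'tool_pos': array([ 0.1852, -0.5173,  0.1903]), 'ee_rot': array([-3.1394e+00, -2.0000e-04,  3.4380e-01]), 'wrist_force': array([-0.7158,  1.0602, -0.0416]), 'wrist_torque': array([-0.0131,  0.0234, -0.0373]), 'finger_force': np.float64(0.0), 'width': np.float64(0.0938)}
{'camera_matrix': array([[567.89533013,   0.        , 323.06237309],
       [  0.        , 567.89533013, 233.63607552],
       [  0.        ,   0.        ,   1.        ]]), 'camera_from_world': array([[ 0.04781177, -0.99885451, -0.00192561, -0.03143123],
       [ 0.97885044,  0.04647017,  0.19922935, -0.51398504],
       [-0.19891165, -0.0114104 ,  0.979951  , -1.33953344],
       [ 0.        ,  0.        ,  0.        ,  1.        ]])}
{'camera_matrix': array([[436.6131299 ,   0.        , 317.74154234],
       [  0.        , 436.6131299 , 241.19611273],
       [  0.        ,   0.        ,   1.        ]]), 'camera_from_world': array([[ 0.19065826,  0.98151426, -0.01670869, -0.07449871],
       [-0.58549544,  0.12736103,  0.80060868,  0.24793676],
       [ 0.78793687, -0.14285979,  0.59895456, -1.30269819],
       [ 0.        ,  0.        ,  0.        ,  1.        ]])}
{'camera_matrix': array([[410.48013682,   0.        , 323.61416736],
       [  0.        , 410.48013682, 238.688228  ],
       [  0.        ,   0.        ,   1.        ]]), 'camera_from_world': array([[ 0.33691313, -0.94153366, -0.00197581, -0.54813973],
       [ 0.90789535,  0.32543069, -0.26423643,  0.02563455],
       [ 0.24943048,  0.08723089,  0.96445591, -0.39106773],
       [ 0.        ,  0.        ,  0.        ,  1.        ]])}
```

View pics/top0.png

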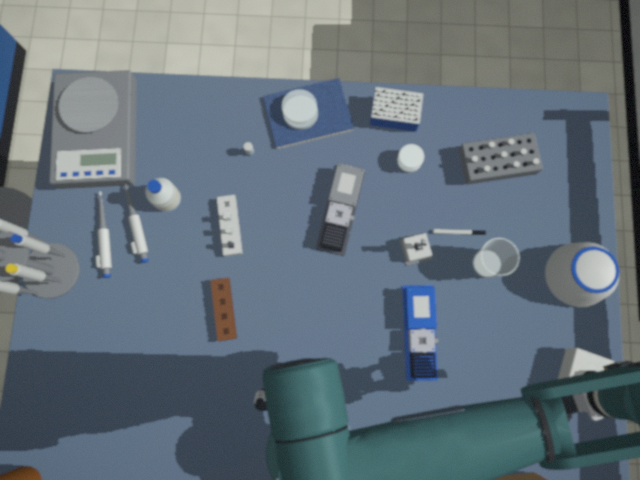

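View pics/scene0.png

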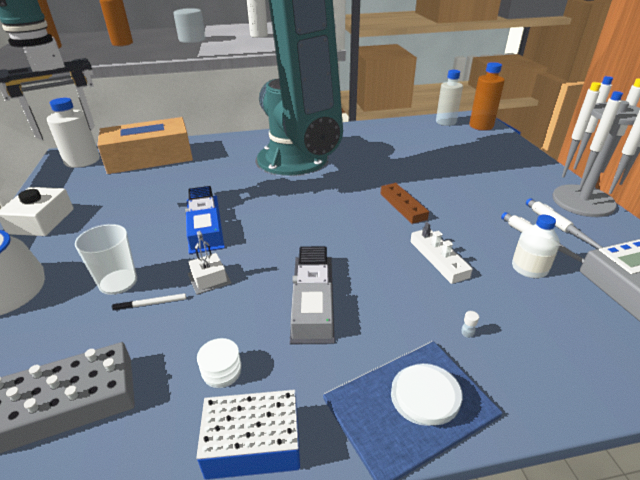

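The top view shows the stand with tweezers near (417,247), the aluminium cell block near (340,214) and the white rack near (228,225), with the filter at its lower end. I'll magnify these three.

```bash
cat > h.py <<'E'
from bench import *
import cv2,numpy as np
def back(m,u,v,z):
    K=m["camera_matrix"];T=m["camera_from_world"]
    d=np.linalg.inv(K)@[u,v,1]; d=np.array([d[0],-d[1],-d[2]])
    R=T[:3,:3];c=-R.T@T[:3,3];w=R.T@d
    return c+w*(z-c[2])/w[2]
def proj(m,P):
    p=np.c_[np.atleast_2d(P),np.ones(len(np.atleast_2d(P)))]@m["camera_from_world"].T
    q=p[:,:3]*[1,-1,-1]@m["camera_matrix"].T
    return q[:,:2]/q[:,2:]
def crop(im,x,y,w,h,s):return cv2.resize(im[y:y+h,x:x+w],None,fx=s,fy=s,interpolation=cv2.INTER_CUBIC)
E
python3 - <<'E'
from h import *
im=cv2.imread("pics/top0.png")
a=[crop(im,x,y,66,100,4) for x,y in((194,175),(308,150),(384,195))]
cv2.imwrite("pics/m.png",np.hstack(a))
m=camera_model("top")
for n,u,v,z in(("stand",417,247,.036),("holder",340,214,.04),("rack",228,225,.024),("filt",224,245,.05)):print(n,back(m,u,v,z).round(3))
E
```

```text
stand [ 0.495 -0.24   0.036]
holder [ 0.569 -0.046  0.04 ]
rack [0.531 0.233 0.024]
filt [0.475 0.234 0.05 ]
```

View pics/m.png

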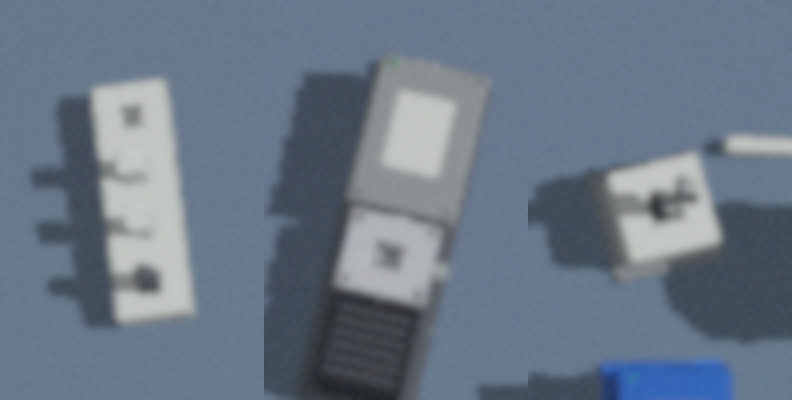

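```bash
cat >> h.py <<'E'
from scipy.spatial.transform import Rotation as Ro
def Rt(e): return Ro.from_euler('xyz',e).as_matrix()
def plan(p,yaw,base=None):
    "shift cm and turn deg from measured (or base=(pos,yaw)) pose to TCP p, yaw with tool down"
    if base is None:
        o=get_obs();q,y=o["tool_pos"],o["ee_rot"][2]
    else:q,y=base
    R=Rt([np.pi,0,y]);d=R.T@(np.array(p)-q)*100
    t=-np.degrees(yaw-y); print("shift",d.round(2),"turn",round(t,2),"or",round((t+90)%180-90,2))
E
python3 - <<'E'
from h import *
m=camera_model("top")
def q(c,x0,y0,z,k):
    P=np.array([back(m,x0+(u-264*k)/4,y0+v/4,z) for u,v in c]);
    e1=(P[1]-P[0]+P[2]-P[3])/2;e2=(P[2]-P[1]+P[3]-P[0])/2
    print(P.mean(0).round(4),np.linalg.norm(e1).round(4),np.linalg.norm(e2).round(4),"yaw1",np.arctan2(e1[1],e1[0]).round(3),"yaw2",np.arctan2(e2[1],e2[0]).round(3))
q([(92,88),(165,78),(195,315),(118,325)],194,175,.024,0)
q([(352,204),(448,222),(425,308),(330,290)],308,150,.04,1)
q([(605,175),(697,152),(722,240),(632,265)],384,195,.036,2)
w=camera_model("wrist");o=get_obs();T=w["camera_from_world"];c=-T[:3,:3].T@T[:3,3]
R=Rt(o["ee_rot"]);print("cam in tool",R.T@(c-o["tool_pos"]), "look",-R.T@T[2,:3])
plan([.53,-.23,.25],.344)
E
```

```text
[0.5313 0.2286 0.024 ] 0.0473 0.1538 yaw1 -1.387 yaw2 -2.947
[ 0.5691 -0.0445  0.04  ] 0.0604 0.0568 yaw1 -1.715 yaw2 2.935
[ 0.4957 -0.2421  0.036 ] 0.0585 0.0575 yaw1 -1.264 yaw2 -2.845
cam in tool [ 0.07851803 -0.00096057 -0.1924196 ] look [-2.64423501e-01 -9.10662375e-06  9.64406663e-01]
shift [ 42.14 -15.43  -5.96] turn -0.01 or -0.01
```

```bash
python3 -c "
from h import *
plan([.496,-.242,.22],.30)"
```

```text
shift [ 38.54 -15.45  -2.96] turn 2.51 or 2.51
```

Emit:
{"fn": "servo_tool", "kwargs": {"targets": [[5, -2, -1, 0], [10.5, -4, -2, 0], [16, -6.2, -3, 1], [21.5, -8.2, -3, 1.5], [27, -10.5, -3, 2], [33, -12.7, -3, 2.5], [38.5, -15.4, -3, 2.5], [38.5, -15.4, -3, 2.5]]}}

```text
time: 1.1
tool_pos: [0.498, -0.2395, 0.2204]
ee_rot: [-3.14, 0.0, 0.307]
wrist_force: [-0.8, -0.3, -0.0]
width: 0.0938
finger_force: 0.0
```

```bash
python3 -c "
from h import *
plan([.496,-.242,.22],.30)
m=camera_model('wrist');np.save('w1.npy',m)
im=snapshot('wrist');cv2.imwrite('pics/w1.png',im);print(get_obs()['ee_rot'],get_obs()['wrist_force'])"
```

```text
shift [-0.27  0.18  0.04] turn 0.41 or 0.41
[-3.14055517e+00  1.51788078e-03  3.04205141e-01] [-0.28819519 -0.1630173   0.12730145]
```

View pics/w1.png

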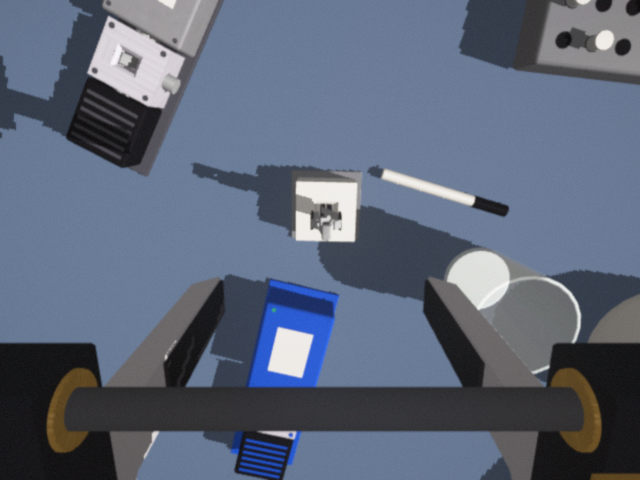

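The wrist view shows the stand top at about (325,210), square to the image, with the tweezers' plates left and right at (311,217)/(341,217), so the current yaw is right. Next I'll magnify it and measure.

```bash
python3 - <<'E'
from h import *
im=cv2.imread("pics/w1.png")
a=crop(im,285,160,80,100,5); b=crop(im,60,0,160,180,2.777)
b=cv2.resize(b,(400,500))
cv2.imwrite("pics/m2.png",np.hstack([a,b]))
E
```

```text
(no output)
```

View pics/m2.png

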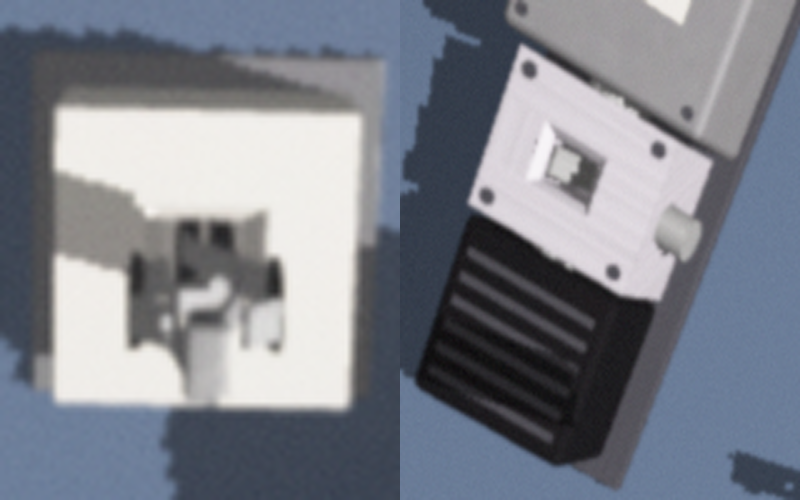

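```bash
python3 - <<'E'
from h import *
m=np.load("w1.npy",allow_pickle=True).item()
def q(c,z):
    P=np.array([back(m,u,v,z) for u,v in c])
    e1=(P[1]-P[0]+P[2]-P[3])/2;e2=(P[0]-P[3]+P[1]-P[2])/2
    print(P.mean(0).round(4),np.linalg.norm(e1).round(4),np.linalg.norm(e2).round(4),"yaw from y",(np.arctan2(e1[1],e1[0])+np.pi/2).round(3),"from x",np.arctan2(e2[1],e2[0]).round(3))
    return P
q([(285+u/5,160+v/5) for u,v in[(57,105),(362,110),(350,408),(54,402)]],.036)
f=lambda c:[(60+(u-400)/2.5,v/2.778) for u,v in c]
q(f([(521,45),(713,158),(658,300),(470,208)]),.04)
q(f([(545,122),(607,155),(590,212),(530,180)]),.04)
q(f([(529,69),(658,150),(613,272),(487,195)]),.04)
for u,v,z in((130,300,.07),(283,300,.07),(207,398,.114),(207,325,.114)):print(back(m,285+u/5,160+v/5,z))
o=get_obs();print(o["tool_pos"],o["ee_rot"])
E
```

```text
[ 0.4994 -0.24    0.036 ] 0.0562 0.0567 yaw from y 0.289 from x 0.284
[ 0.5723 -0.0486  0.04  ] 0.0672 0.0488 yaw from y -0.137 from x -0.188
[ 0.5733 -0.0406  0.04  ] 0.0214 0.0178 yaw from y -0.133 from x -0.125
[ 0.5723 -0.0421  0.04  ] 0.046 0.0398 yaw from y -0.198 from x -0.193
[ 0.49528464 -0.22758258  0.07      ]
[ 0.50320556 -0.25252728  0.07      ]
[ 0.49425187 -0.24153039  0.114     ]
[ 0.50504784 -0.23808635  0.114     ]
[ 0.49664485 -0.24137712  0.22055063] [-3.14055517e+00  1.51788078e-03  3.04205141e-01]
```

```bash
python3 -c "
from h import *
for i in range(3):plan([.4994,-.24,.065],.288)"
```

```text
shift [ 0.3  -0.05 15.56] turn 0.93 or 0.93
shift [ 0.3  -0.05 15.56] turn 0.93 or 0.93
shift [ 0.3  -0.05 15.56] turn 0.93 or 0.93
```

Emit:
{"fn": "servo_tool", "kwargs": {"targets": [[0.3, 0, 2, 0.9], [0.3, 0, 5, 0.9], [0.3, 0, 8, 0.9], [0.3, 0, 11, 0.9], [0.3, 0, 13.5, 0.9], [0.3, 0, 15, 0.9], [0.3, 0, 15.5, 0.9], [0.3, 0, 15.5, 0.9]], "claw": 119}}

```text
time: 2.15
tool_pos: [0.4988, -0.2428, 0.067]
ee_rot: [3.141, -0.0, 0.284]
wrist_force: [-0.3, -0.4, -0.3]
width: 0.0499
finger_force: 0.0
```

```bash
python3 - <<'E'
from h import *
o=get_obs();print(o["tool_pos"],o["ee_rot"],o["width"],o["wrist_force"])
m=camera_model("wrist");im=snapshot("wrist");cv2.imwrite("pics/w2.png",im)
print(proj(m,[[.4994,-.24,.114],[.4994,-.24,.036]]))
E
```

```text
[ 0.49884983 -0.24279825  0.06697895] [ 3.14087242e+00 -3.89485240e-04  2.83789778e-01] 0.049879215187460316 [-0.34171814 -0.3814224  -0.31537677]
[[320.007157   330.55397349]
 [321.06977602 265.39992517]]
```

Emit:
{"fn": "servo_tool", "kwargs": {"targets": [[0, 0, 0, 0], [0, 0, 0, 0], [0, 0, 0, 0], [0, 0, 0, 0]], "claw": 190}}

```text
time: 2.7
tool_pos: [0.499, -0.2423, 0.0668]
ee_rot: [3.141, -0.0, 0.285]
wrist_force: [0.2, 0.3, 1.0]
width: 0.0239
finger_force: 4.5
```

View pics/w2.png

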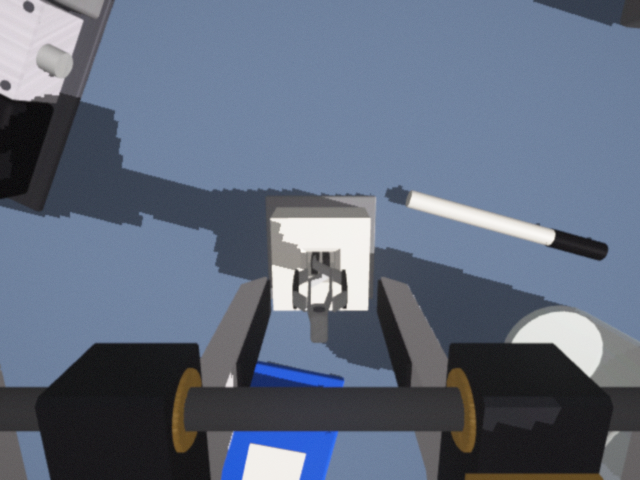

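The view shows tweezers centred between the fingers (fingers at x=268/378, tail at 320). Next I firm the grip and lift.

Emit:
{"fn": "servo_tool", "kwargs": {"targets": [[0, 0, 0, 0], [0, 0, 0, 0], [0, 0, -1, 0], [0, 0, -3, 0], [0, 0, -6, 0], [0, 0, -9, 0], [0, 0, -12, 0], [0, 0, -12, 0]], "claw": 194}}

```text
time: 3.7
tool_pos: [0.5003, -0.243, 0.1898]
ee_rot: [3.137, -0.004, 0.284]
wrist_force: [0.0, -0.8, -1.4]
width: 0.0226
finger_force: 6.4
```

```bash
python3 -c "
from h import *
plan([.43,.21,.19],.19)"
```

```text
shift [ 5.970e+00 -4.545e+01 -2.000e-02] turn 5.41 or 5.41
```

Emit:
{"fn": "servo_tool", "kwargs": {"targets": [[0.3, -2, 0, 0.5], [0.9, -7, 0, 1], [1.6, -12, 0, 1.5], [2.3, -17.5, 0, 2], [3, -23, 0, 3], [3.7, -28.5, 0, 4], [4.5, -34, 0, 5], [5.2, -39.5, 0, 5.4]]}}

```text
time: 4.7
tool_pos: [0.4365, 0.153, 0.1846]
ee_rot: [3.141, 0.002, 0.19]
wrist_force: [0.8, 0.0, -0.2]
width: 0.0228
finger_force: 6.4
```

Emit:
{"fn": "servo_tool", "kwargs": {"targets": [[0.5, -3.5, 0, 0], [0.8, -5.4, 0, 0], [0.8, -6, 0, 0], [0.8, -6, 0, 0]]}}

```text
time: 5.2
tool_pos: [0.4339, 0.2116, 0.1854]
ee_rot: [3.141, 0.002, 0.19]
wrist_force: [-0.2, 0.5, -0.4]
width: 0.023
finger_force: 6.4
```

```bash
python3 - <<'E'
from h import *
o=get_obs();print(o["tool_pos"],o["ee_rot"],o["width"],o["finger_force"],o["wrist_force"])
m=camera_model("wrist");np.save("w3.npy",m);im=snapshot("wrist");cv2.imwrite("pics/w3.png",im)
P=proj(m,[[.481,.22,.05],[.531,.23,.024],[.43,.21,.13]]);print(P)
a=crop(im,int(P[0,0])-65,int(P[0,1])-100,130,195,3);b=crop(im,240,200,160,234,2.5)
b=cv2.resize(im[200:434,225:425],(390,585*390//585 if 0 else 456));b=cv2.copyMakeBorder(b,0,585-456,0,0,0)
cv2.imwrite("pics/m3.png",np.hstack([a,b]))
E
```

```text
[0.43389276 0.21155998 0.18542198] [3.14080329e+00 1.85037548e-03 1.90401152e-01] 0.022983310531853592 6.416500210762024 [-0.15906231  0.4529676  -0.43153738]
[[325.80857727 165.86892483]
 [325.26635891  99.77003822]
 [326.70466352 260.57452898]]
```

View pics/m3.png

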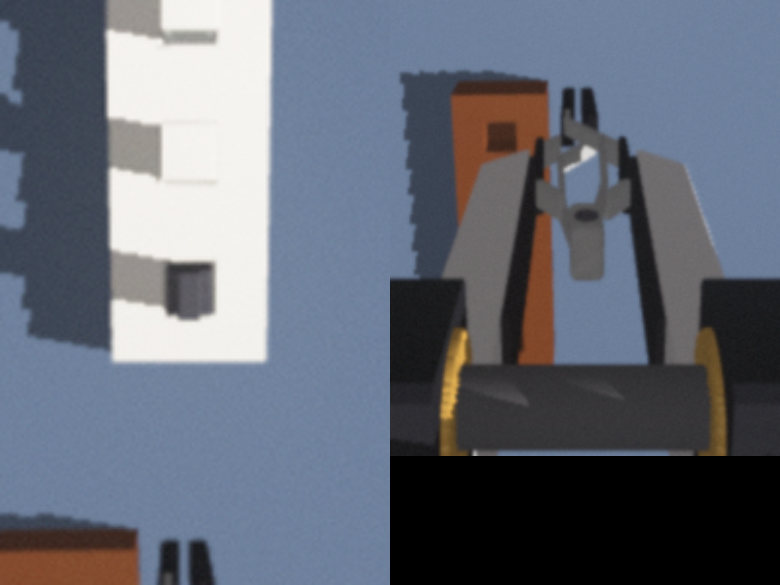

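```bash
python3 - <<'E'
from h import *
m=np.load("w3.npy",allow_pickle=True).item()
b=lambda u,v,z:back(m,260+u/3,65+v/3,z)
yaw=.19;ax=np.array([np.cos(yaw),np.sin(yaw)]);ay=np.array([-ax[1],ax[0]])
for n,u,v,z in(("tab top",190,294,.056),("tab L",178,294,.056),("tab R",203,294,.056),("tab bot edge",190,318,.056),("jaw tip front",186,541,.127),("jL",160,541,.127),("jR",213,541,.127)):
    P=b(u,v,z);print(n,P.round(4),"along/ across",(P[:2]@ax).round(4),(P[:2]@ay).round(4))
c=[b(112,360,.024),b(267,360,.024),b(106,20,.024),b(272,20,.024)]
d=c[1]-c[0];print("rack yaw",np.arctan2(d[1],d[0])+np.pi/2,np.linalg.norm(d))
for i,j in((0,2),(1,3)):d=c[j]-c[i];print(np.arctan2(d[1],d[0]))
mid=(c[0]+c[1])/2;print("filter by rack",mid[:2]+.021*ax, ((mid[:2]+.021*ax)@np.c_[ax,ay]))
o=get_obs();print(o["tool_pos"][:2]@np.c_[ax,ay])
E
```

```text
tab top [0.4833 0.2224 0.056 ] along/ across 0.5167 0.1272
tab L [0.4828 0.2255 0.056 ] along/ across 0.5167 0.1302
tab R [0.484  0.2191 0.056 ] along/ across 0.5167 0.1238
tab bot edge [0.4773 0.2213 0.056 ] along/ across 0.5105 0.1272
jaw tip front [0.4385 0.2147 0.127 ] along/ across 0.4711 0.128
jL [0.4374 0.2201 0.127 ] along/ across 0.4711 0.1335
jR [0.4396 0.2091 0.127 ] along/ across 0.4711 0.1223
rack yaw 0.19016939806476163 0.04457267571480183
0.19084832000117244
0.1920466529770295
filter by rack [0.48279273 0.22247714] [0.51612129 0.12729379]
[0.46621378 0.12545783]
```

The view shows the filter tab at about (323,163), jaw tips at (322,245) shut, yaw aligned with the rack, so I move over the filter, open the jaws and descend.

Emit:
{"fn": "servo_tool", "kwargs": {"targets": [[1, 0, 0, 0], [2.5, 0.05, 0, 0], [4, 0.05, 1, 0], [5, 0.05, 2, 0], [5.05, 0.05, 3.5, 0], [5.05, 0.05, 4.5, 0], [5.05, 0.05, 5, 0], [5.05, 0.05, 5, 0]], "claw": 218}}

```text
time: 6.25
tool_pos: [0.4836, 0.221, 0.1361]
ee_rot: [3.141, 0.001, 0.19]
wrist_force: [0.9, -0.2, -0.4]
width: 0.0141
finger_force: 17.5
```

```bash
python3 - <<'E'
from h import *
o=get_obs();print(o["tool_pos"],o["ee_rot"],o["width"],o["finger_force"],o["wrist_force"])
m=camera_model("wrist");np.save("w4.npy",m);im=snapshot("wrist");cv2.imwrite("pics/w4.png",im)
P=proj(m,[[.483,.2225,.056]]);print(P)
x,y=P[0].astype(int);cv2.imwrite("pics/m4.png",crop(im,x-50,y-60,100,110,5))
E
```

```text
[0.48359814 0.22097283 0.13613496] [3.14142134e+00 6.05759467e-04 1.90413676e-01] 0.014121735183140992 17.482247709995136 [ 0.899516   -0.19739169 -0.42577221]
[[323.02025783 244.11286964]]
```

View pics/m4.png

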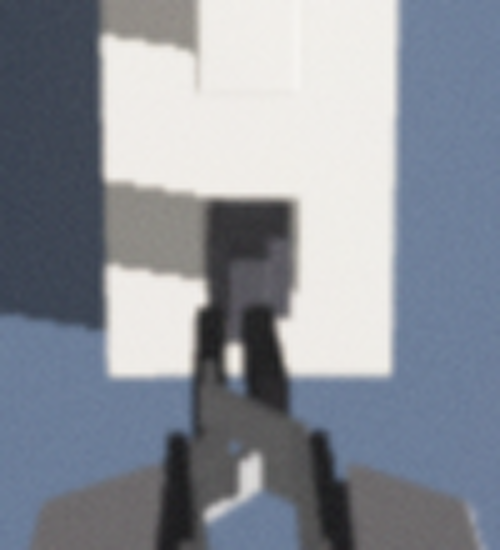

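The view shows the filter frame at crop x 208–295 centred under the fingers, but the jaws look hardly open. I'll wait briefly and check with pixel values.

Emit:
{"fn": "servo_tool", "kwargs": {"targets": [[0, 0, 0, 0], [0, 0, 0, 0]], "claw": 222}}

```text
time: 6.55
tool_pos: [0.4843, 0.2211, 0.1371]
ee_rot: [-3.142, -0.001, 0.19]
wrist_force: [1.0, -0.5, 0.2]
width: 0.0126
finger_force: 18.9
```

```bash
python3 - <<'E'
from h import *
o=get_obs();print(o["width"],o["finger_force"])
m=camera_model("wrist");im=snapshot("wrist");cv2.imwrite("pics/w5.png",im)
a=cv2.cvtColor(cv2.imread("pics/w4.png"),6);g=cv2.cvtColor(im,6)
for k in(a,g):
  print("cols 303..344")
  for r in range(226,276,2):print(r,' '.join('%2d'%(v//10) for v in k[r,303:345]))
E
```

```text
0.012558718740420093 18.905782488291152
cols 303..344
226 13 14 13 13 14 14 13 13 13 13 12  8  6  5  5  5  5  5  6  5  6  5  6  5  5  5  5  7 12 17 22 23 23 23 23 23 23 23 23 23 23 23
228 13 13 13 14 13 14 13 13 13 13 11  8  5  5  5  5  5  5  5  5  5  5  5  5  5  5  5  7 12 17 22 23 23 23 23 23 23 23 23 23 23 23
230 14 13 13 14 13 14 13 13 13 13 11  8  6  5  5  5  5  5  5  5  5  5  5  5  5  5  5  7 12 16 22 23 23 23 23 23 23 23 23 23 23 23
232 13 14 14 13 13 13 13 13 13 13 11  7  5  5  5  5  5  5  5  5  5  5  5  6  7  8  9  9 12 16 22 23 23 23 23 23 23 23 23 23 23 23
234 13 13 13 14 14 13 13 13 14 13 11  7  6  6  5  5  5  5  5  5  5  5  5  6  8  9  9 10 13 17 22 23 23 23 23 23 23 23 23 23 23 23
236 13 14 13 13 14 13 13 13 13 13 11  8  6  5  5  5  7  7  8  7  7  7  8  8  9  9  9  9 12 17 22 23 23 23 23 23 23 23 23 23 23 23
238 18 16 16 16 16 16 14 14 13 13 12  8  6  5  5  6  8  8  8  8  8  9  8  9  9  8  9  9 12 17 22 23 23 23 23 23 23 23 23 23 23 23
240 23 23 23 23 23 23 22 22 21 21 19 12  7  6  5  6  8  8  8  8  9  9  9  9  9  9  9  9 13 18 22 23 23 23 23 23 23 23 23 23 23 23
242 23
[... 4767 characters left out ...]
 4  4  5  8 11 12 12 12 12 12 12 12 12 12 12 12 12
266 12 12 12 12 12 12 11  8  6  8  9  9  8  9  9  9  9  8  8  8  8  8  8  7  7  6  5  5  8 11 12 12 12 12 12 12 12 12 12 12 12 12
268 12 12 12 12 12 12 11  8  5  6  8  9  9  9  9  9  8  9  9  9  9  9  8  8  8  8  8  8  8  9 11 11 12 12 12 12 12 12 12 12 12 12
270 12 12 12 12 11  9  7  5  4  4  5  7  8  8  8  8  8  9  9  9  8  9  9  9  9  9  9  8  8  7  7  6  6  8 11 12 12 12 12 12 12 12
272 12 12 12 11  9  5  3  3  4  6  7  8  8  8  8  8  8  9  9  9  8  8  8  8  8  9  8  8  8  7  5  3  3  5  9 11 12 12 12 12 12 12
274 12 12 12 11  8  5  3  3  4  7  8  8  8  8  8  9  9 11 11 11 10  9  8  8  9  9  9  8  8  7  5  3  3  4  7 11 12 12 12 12 12 12
```

Emit:
{"fn": "servo_tool", "kwargs": {"targets": [[0, 0, 0, 0], [0, 0, 0, 0], [0, 0, 0, 0], [0, 0, 0, 0]]}}

```text
time: 7.1
tool_pos: [0.4841, 0.221, 0.1364]
ee_rot: [3.141, 0.0, 0.19]
wrist_force: [-1.2, 0.5, -0.7]
width: 0.0125
finger_force: 18.9
```

```bash
python3 - <<'E'
from h import *
o=get_obs();print(o["width"],o["finger_force"],o["tool_pos"])
m=camera_model("wrist");im=snapshot("wrist");cv2.imwrite("pics/w6.png",im)
g=cv2.cvtColor(im,6)
R=Rt(o["ee_rot"])
for z in(.0375,.0485,.0585):
  print(z,proj(m,[o["tool_pos"]+R@[.005,s,z] for s in(-.01,-.006,0,.006,.01)]).round(1).tolist())
for r in range(242,300,3):print(r,' '.join('%2d'%(v//10) for v in g[r,295:352]))
E
```

```text
0.012529309879758662 18.909800185938366 [0.48406226 0.22099043 0.1364118 ]
0.0375 [[308.7, 255.6], [315.5, 255.6], [325.7, 255.6], [335.9, 255.6], [342.7, 255.6]]
0.0485 [[309.3, 250.2], [315.8, 250.2], [325.6, 250.2], [335.4, 250.2], [341.9, 250.2]]
0.0585 [[309.8, 245.6], [316.1, 245.6], [325.5, 245.6], [335.0, 245.6], [341.2, 245.6]]
242 22 23 23 23 23 23 23 23 23 23 23 23 23 23 23 23 23 23 20 12  6  5  5  6  7  8  8  8  8  8  9  9  9  9  9 10 13 19 22 23 23 23 23 23 23 23 23 23 23 23 23 23 23 23 23 22 18
245 22 23 23 23 23 23 23 23 23 23 23 23 23 23 23 20 17 15 13  8  5  4  5  6  8  8  8  6  5  4  5  6  6  7  9 12 18 22 23 23 23 23 23 23 23 23 23 23 23 23 23 23 23 23 23 22 17
248 22 23 23 23 23 23 23 23 23 23 23 23 23 23 22 16  8  4  3  3  4  7 12 10  8  9  8  5  3  3  3  3  4  8 14 18 22 23 23 23 23 23 23 23 23 23 23 23 23 23 23 23 23 23 23 22 17
251 22 23 23 23 23 23 23 23 23 23 23 23 23 23 22 16  8  3  3  3  3 11 19 15 10  9  8  5  3  3  3  3  3  7 16 22 23 23 23 23 23 23 23 23 23 23 23 23 23 23 23 23 23 23 23 22 17
254 22 23 23 23 23 23 23 23 23 23 23 23 23 23 22 15  7  3  3 
[... 2038 characters left out ...]

290 10 10 10 10 10 10 10 10 10 10  9  6  3  3  3  2  3  4  6  9 11 12 12 12 12 12 12 12 12 11 12 12 12 12 12 12 11  9  8  8  8  7  5  3  2  3  5  9 10 10 10 10 10 10 10 11 10
293 10 10 10 10 10 10 10 10 10 10  8  4  3  3  3  5  7  8  8  8 10 11 11 12 12 12 12 12 12 12 12 12 12 12 12 12 11  9  8  8  8  7  5  3  3  3  4  8  9 10 10 10 10 10 10 10 10
296 10 10 10 10 10 10 10 10 10  9  6  4  2  3  3  5  7  8  8  8  8  8  8  8  9 10 10 11 12 12 12 11 11 10  9  8  8  8  8  8  7  7  6  4  3  2  3  6  9 10 10 10 10 10 10 10 10
299 10 10 10 10 10 10 10 10 10  9  6  3  3  2  3  5  7  8  8  8  8  8  8  8  8  8  8  9  9 10 10  9  9  8  8  8  8  7  8  8  8  7  5  4  3  3  3  5  8 10 10 10 10 10 10 10 10
```

```bash
python3 - <<'E'
from h import *
a=crop(cv2.imread("pics/w4.png"),280,225,88,130,4.5);b=crop(cv2.imread("pics/w6.png"),280,225,88,130,4.5)
cv2.imwrite("pics/m6.png",np.hstack([a,b]))
E
```

```text
(no output)
```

View pics/m6.png

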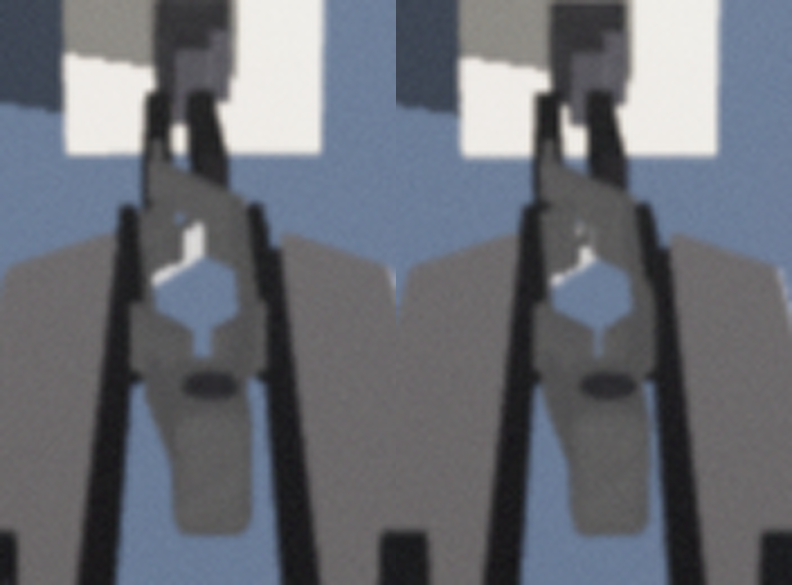

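The view shows the tweezers rolled by about 1.5° (tail right, tips left of the finger midline), with a jaw gap of only about 4 mm at crop x 563–590. I'll squeeze a little more and measure the gap numerically.

Emit:
{"fn": "servo_tool", "kwargs": {"targets": [[0, 0, 0, 0], [0, 0, 0, 0], [0, 0, 0, 0]], "claw": 226}}

```text
time: 7.52
tool_pos: [0.4841, 0.221, 0.1365]
ee_rot: [3.141, -0.0, 0.19]
wrist_force: [0.1, -1.0, -0.8]
width: 0.0109
finger_force: 19.8
```

```bash
cat >> h.py <<'E'
def rows(im,rs,c0,c1):
    g=cv2.cvtColor(im,6)
    for r in rs:print(r,c0,' '.join('%d'%(v//10) for v in g[r,c0:c1]))
E
python3 - <<'E'
from h import *
o=get_obs();print(o["width"],o["finger_force"],o["tool_pos"])
im=snapshot("wrist");cv2.imwrite("pics/w7.png",im)
rows(im,(247,250,254,258,275,290,330,343),295,352)
rows(cv2.imread("pics/w6.png"),(330,343),295,352)
E
```

```text
0.010898439300774969 19.83107109721459 [0.48408463 0.22099678 0.13645725]
247 295 22 23 23 23 23 23 23 23 23 23 23 23 19 11 5 3 3 3 5 8 9 8 8 7 8 9 8 8 6 4 3 3 3 4 5 12 19 22 23 23 23 23 23 23 23 23 23 23 23 23 23 23 23 23 23 22 17
250 295 22 23 23 23 23 23 23 23 23 23 23 23 19 10 4 3 3 3 7 15 22 23 22 15 10 8 9 8 6 4 3 3 3 3 6 14 21 23 23 23 23 23 23 23 23 23 23 23 23 23 23 23 23 23 23 22 17
254 295 22 23 23 23 23 23 23 23 23 23 23 23 19 10 4 3 3 3 5 13 21 23 23 23 22 22 22 21 15 8 4 3 3 3 3 6 15 22 23 23 23 23 23 23 23 23 23 23 23 23 23 23 23 23 23 22 17
258 295 21 23 23 23 23 23 23 23 23 23 22 22 18 11 5 6 7 7 5 11 20 22 23 23 23 23 23 22 16 8 4 3 3 3 3 3 7 15 21 22 22 22 22 22 22 22 22 23 23 22 22 22 23 22 22 21 16
275 295 12 12 12 12 12 12 12 12 12 12 12 12 11 9 5 3 2 3 5 7 8 8 8 9 9 10 11 10 9 9 9 9 9 8 8 8 6 4 3 3 6 10 12 12 12 12 12 12 11 12 12 12 12 12 12 12 12
290 295 10 11 10 10 10 10 10 10 10 10 10 10 8 5 3 3 2 3 3 5 9 11 12 12 12 12 12 12 12 12 12 12 12 11 11 9 8 8 8 8 7 5 3 3 4 7 10 10 10 10 10 10 10 10 10 10 10
330 295 10 10 10 10 10 10 10 10 8 4 2 2 2 2 2 5 9 11 12 11 12 12 11 10 8 8 9 9 9 9 9 9 9 9 9 9 9 9 9 9 9 7 4 3 2 2 2 2 4 8 10 10 10 10 10 10 10
343 295 10 10 10 10 10 10 9 7 4 2 2 2 2 2 4 8 11 11 12 12 12 12 11 11 11 10 9 9 9 9 9 9 9 9 9 9 9 9 9 10 11 10 9 5 2 2 2 2 3 3 6 9 10 10 10 10 10
330 295 10 10 10 10 10 10 8 4 3 2 2 2 2 4 7 11 11 11 11 12 12 11 11 9 8 8 8 9 9 9 9 8 9 9 9 9 9 9 9 9 9 10 10 8 4 3 2 2 2 2 4 7 9 10 10 10 10
343 295 10 10 10 10 9 6 3 2 2 2 2 2 3 7 10 12 11 11 11 12 12 12 12 11 11 10 9 9 9 9 9 9 9 9 9 9 9 9 9 10 11 11 12 11 8 4 2 2 2 2 2 3 5 9 10 10 10
```

Emit:
{"fn": "servo_tool", "kwargs": {"targets": [[0, 0, 0, 0], [0, 0, 0, 0], [0, 0, 0, 0]], "claw": 231}}

```text
time: 7.95
tool_pos: [0.4841, 0.221, 0.1365]
ee_rot: [3.142, -0.0, 0.19]
wrist_force: [0.4, -0.1, -1.5]
width: 0.009
finger_force: 21.5
```

```bash
python3 - <<'E'
from h import *
o=get_obs();print(o["width"],o["finger_force"],o["tool_pos"])
im=snapshot("wrist");cv2.imwrite("pics/w8.png",im)
rows(im,(222,226,230,240,244,247,250,254,258,275,290,310,330,343),295,352)
E
```

```text
0.009009049103779048 21.5069319633767 [0.48408375 0.22101743 0.13647834]
222 295 13 14 14 14 14 14 15 17 18 18 18 18 19 21 22 22 23 23 23 23 23 23 23 23 23 23 23 23 23 23 23 23 23 23 23 23 23 23 23 23 23 23 23 23 23 23 23 23 23 23 23 23 23 23 23 23 20
226 295 13 13 13 14 13 13 13 13 14 13 14 13 13 13 13 13 13 13 12 9 6 5 5 5 5 5 5 6 6 6 6 6 5 5 5 7 12 18 22 23 23 23 23 23 23 23 23 23 23 23 23 23 23 23 23 23 20
230 295 13 13 13 13 13 14 13 13 13 13 14 13 13 13 13 13 13 13 11 8 6 5 5 5 5 5 5 5 5 5 5 5 5 5 5 7 13 18 22 23 23 23 23 23 23 23 23 23 23 23 23 23 23 23 23 23 18
240 295 22 23 23 23 23 23 23 23 23 23 22 21 22 21 21 21 18 16 14 9 6 5 5 5 7 8 8 8 8 9 9 9 9 9 9 9 11 17 22 23 23 23 23 23 23 23 23 23 23 23 23 23 23 23 23 22 18
244 295 22 23 23 23 23 23 23 23 23 23 23 22 22 22 22 22 22 23 22 15 7 5 5 6 8 8 8 8 9 8 9 9 9 8 8 10 16 20 22 23 23 23 23 23 23 23 23 23 23 23 23 23 23 23 23 22 18
247 295 22 23 23 23 23 23 23 23 23 23 22 14 6 3 3 4 8 17 21 16 10 9 8 7 8 8 9 8 8 9 9 9 7 4 3 3 3 4 12 21 23 23 23 23 23 23 23 23 23 23 23 23 23 23 23 22 17
250 295 22 23 23 23 23 23 23 23 23 23 22 
[... 499 characters left out ...]
6 6 6 4 3 3 3 3 6 8 8 8 9 8 9 8 8 8 8 8 7 6 4 3 3 6 10 11 12 12 12 12 12 12 12 12 12 12 12 12 12 12 12 12
290 295 10 10 10 10 10 10 10 10 10 10 10 10 10 10 8 5 3 3 2 3 3 6 10 11 12 12 12 12 12 12 12 12 11 8 6 7 8 8 7 5 3 3 4 8 10 10 10 10 10 10 10 10 10 10 10 10 10
310 295 10 10 10 10 10 10 10 10 10 10 10 10 9 6 3 2 2 2 4 7 7 7 8 8 7 6 5 4 4 4 4 4 4 4 4 4 4 5 6 5 3 3 2 3 5 9 10 10 10 10 10 10 10 10 10 10 10
330 295 10 10 10 10 10 10 10 10 10 10 9 6 3 2 2 2 2 4 8 11 12 11 10 8 8 8 9 9 9 9 8 9 9 9 9 9 9 9 9 8 6 4 2 2 2 3 6 9 10 10 10 10 10 10 10 10 10
343 295 9 10 10 10 10 10 10 10 10 9 6 3 2 2 2 2 3 7 10 11 12 11 12 11 10 9 9 8 9 9 9 9 9 9 9 9 9 9 9 9 7 4 2 2 2 2 3 5 9 10 10 10 10 10 10 10 10
```

Emit:
{"fn": "servo_tool", "kwargs": {"targets": [[0, 0, 0, 0], [0, 0.1, 0, 0], [0, 0.1, 0, 0]], "claw": 234}}

```text
time: 8.38
tool_pos: [0.4843, 0.2199, 0.1365]
ee_rot: [3.141, -0.0, 0.19]
wrist_force: [0.6, 0.0, -1.0]
width: 0.0083
finger_force: 23.7
```

```bash
cat >> h.py <<'E'
def edges(im,r,c0,c1,th):
    g=cv2.cvtColor(im,6)[r].astype(float);out=[]
    for c in range(c0,c1):
        if (g[c]-th)*(g[c+1]-th)<0: out.append(round(c+(th-g[c])/(g[c+1]-g[c]),1))
    return out
E
python3 - <<'E'
from h import *
o=get_obs();print(o["width"],o["finger_force"],o["tool_pos"])
m=camera_model("wrist");im=snapshot("wrist");cv2.imwrite("pics/w9.png",im)
for r in(226,230,240,250,254,258,330):print(r,edges(im,r,300,350,120))
rows(im,(232,236,240,243,246,254),300,345)
ax=np.array([-np.sin(.19),np.cos(.19)])
zj=o["tool_pos"][2]-.0585
for r in(254,):
  e=edges(im,r,300,350,120)
  for u in e:print("jaw",u,back(m,u,r,zj+.012)[:2]@ax)
for u in edges(im,228,300,350,120):print("well",u,back(m,u,228,.024)[:2]@ax)
E
```

```text
0.00831997093514066 23.738486948423088 [0.48429066 0.21994221 0.13646155]
226 [np.float64(311.7), np.float64(329.5)]
230 [np.float64(311.2), np.float64(329.4)]
240 [np.float64(311.7), np.float64(329.3)]
250 [np.float64(305.9), np.float64(311.4), np.float64(317.2), np.float64(324.2), np.float64(331.4), np.float64(337.1)]
254 [np.float64(305.9), np.float64(311.8), np.float64(331.4), np.float64(337.3)]
258 [np.float64(305.8), np.float64(312.1), np.float64(331.3), np.float64(337.7)]
330 []
232 300 13 13 14 13 13 13 13 13 13 13 13 12 9 6 5 5 5 5 5 5 5 5 5 5 6 8 8 7 8 10 14 20 23 23 23 23 23 23 23 23 23 23 23 23 23
236 300 14 13 13 14 13 13 13 13 13 13 13 12 9 7 6 6 5 6 6 6 6 6 6 6 7 8 9 9 9 11 15 21 23 23 23 23 23 23 23 23 23 23 23 23 23
240 300 23 23 23 23 22 21 22 21 21 21 18 15 10 7 5 5 6 7 8 8 8 8 8 9 8 9 9 9 10 10 14 21 23 23 23 23 23 23 23 23 23 23 23 23 23
243 300 23 23 23 23 23 23 23 23 23 23 23 22 17 9 6 5 6 7 8 8 9 8 8 9 8 9 9 9 10 15 20 22 23 23 23 23 23 23 23 23 23 23 23 23 23
246 300 23 23 23 23 23 20 13 8 7 7 7 11 15 11 6 6 6 7 8 8 9 9 9 9 8 8 9 9 10 15 20 17 10 7 6 6 7 14 21 23 23 23 23 23 23
254 300 23 23 23 23 23 19 10 4 3 3 3 5 13 21 23 23 23 22 22 22 22 22 22 22 22 23 23 23 23 23 22 14 6 4 3 3 4 8 17 22 23 23 23 23 23
jaw 305.9 0.1365309911413234
jaw 311.8 0.13293371288275974
jaw 331.4 0.12098339320492271
jaw 337.3 0.11738609124923019
well 311.3 0.13514304990965273
well 329.4 0.12130307684390104
```

Jaws are now fully open (12 mm gap at cols 312–331), so I'm descending over the tab.

Emit:
{"fn": "servo_tool", "kwargs": {"targets": [[0, -0.05, 0.5, 0], [0, -0.05, 1.2, 0], [0, -0.05, 2, 0], [0, -0.05, 2.6, 0], [0, -0.05, 3, 0], [0, -0.05, 3.1, 0], [0, -0.05, 3.1, 0]]}}

```text
time: 9.3
tool_pos: [0.4843, 0.2206, 0.1056]
ee_rot: [3.142, -0.0, 0.19]
wrist_force: [0.4, -0.3, -1.1]
width: 0.0083
finger_force: 23.7
```

```bash
python3 - <<'E'
from h import *
o=get_obs();print(o["width"],o["finger_force"],o["tool_pos"],o["wrist_force"])
m=camera_model("wrist");im=snapshot("wrist");cv2.imwrite("pics/w10.png",im)
print(proj(m,[[.483,.2225,.056],[.483,.2225,.044]]))
rows(im,range(236,272,4),300,345)
E
```

```text
0.008292488620517608 23.73922751750797 [0.48426921 0.22056495 0.10557361] [ 0.37082338 -0.3225022  -1.11833713]
[[322.077993   258.76864117]
 [322.14514059 253.00130904]]
236 300 13 13 13 13 14 14 13 14 14 14 13 12 10 7 5 5 6 6 6 6 6 6 6 6 6 6 6 6 6 6 8 12 16 22 23 23 23 23 23 23 23 23 23 23 23
240 300 13 13 13 13 13 13 13 13 13 13 13 12 9 6 5 5 5 5 5 5 5 5 5 5 5 5 5 5 5 5 7 11 16 22 23 23 23 23 23 23 23 23 23 23 23
244 300 13 13 13 13 13 13 13 12 12 12 12 11 7 6 5 5 5 5 5 5 5 5 5 5 5 5 5 5 6 7 8 11 14 20 22 22 22 22 23 23 23 23 23 23 23
248 300 13 13 13 13 13 10 6 4 3 3 3 3 5 5 5 5 5 5 5 5 5 5 5 5 5 5 5 5 5 6 5 5 4 4 3 3 5 12 21 23 23 23 23 23 23
252 300 23 23 23 22 21 17 10 4 3 3 3 3 4 5 5 5 5 5 5 5 5 5 5 5 5 5 5 5 5 5 5 4 4 4 4 4 4 10 19 23 23 23 23 23 23
256 300 23 23 23 23 23 19 10 5 5 6 5 4 4 5 5 5 5 5 5 5 5 5 5 5 5 5 6 7 8 8 7 5 4 3 3 3 3 7 15 22 23 23 23 23 23
260 300 23 23 23 23 23 21 13 6 6 7 8 6 5 5 5 6 6 6 5 5 5 5 5 5 5 5 7 8 9 9 9 8 5 4 4 4 4 6 13 21 23 23 23 23 23
264 300 23 23 23 23 23 22 14 6 7 8 9 9 8 9 9 9 10 8 8 8 8 8 8 8 8 10 16 22 23 23 22 16 8 4 4 4 4 6 13 21 23 23 23 23 23
268 300 23 23 23 23 23 22 14 6 6 8 9 9 9 9 8 9 9 9 9 8 9 8 8 8 8 9 10 13 17 20 21 16 8 4 5 6 5 6 13 21 23 23 23 23 23
```

Emit:
{"fn": "servo_tool", "kwargs": {"targets": [[0, 0, 0, 0], [0, 0, 0, 0], [0, 0, 0, 0], [0, 0, 0, 0], [0, 0, 0, 0]], "claw": 198}}

```text
time: 9.98
tool_pos: [0.4843, 0.2205, 0.1057]
ee_rot: [3.142, -0.001, 0.19]
wrist_force: [-0.1, 0.6, 0.7]
width: 0.0216
finger_force: 6.9
```

Emit:
{"fn": "servo_tool", "kwargs": {"targets": [[0, 0, -0.3, 0], [0, 0, -0.8, 0], [0, 0, -1.5, 0], [0, 0, -2.5, 0], [0, 0, -3.5, 0], [0, 0, -4, 0], [0, 0, -4, 0]]}}

```text
time: 10.85
tool_pos: [0.4845, 0.2206, 0.1462]
ee_rot: [-3.142, -0.001, 0.19]
wrist_force: [0.5, 0.2, -0.7]
width: 0.0215
finger_force: 6.9
```

```bash
python3 - <<'E'
from h import *
o=get_obs();print(o["width"],o["finger_force"],o["tool_pos"],o["ee_rot"],o["wrist_force"])
m=camera_model("wrist");np.save("w11.npy",m);im=snapshot("wrist");cv2.imwrite("pics/w11.png",im)
rows(im,range(216,300,4),295,350)
E
```

```text
0.02147277154537497 6.886182054877281 [0.48450509 0.22063891 0.14615182] [-3.14151569e+00 -1.24477914e-03  1.90208293e-01] [ 0.51889446  0.16714948 -0.69815593]
216 295 23 23 23 23 23 23 23 23 23 23 23 23 23 23 23 23 23 23 23 23 23 23 23 23 23 23 23 23 23 23 23 23 23 23 23 23 23 23 23 23 23 23 23 23 23 23 23 23 23 23 23 23 23 23 23
220 295 23 23 23 23 23 23 23 23 23 23 23 23 23 23 23 22 22 23 23 23 23 23 23 23 23 23 23 23 23 23 23 23 23 23 23 23 23 23 23 23 23 23 23 23 23 23 23 23 23 23 23 23 23 23 23
224 295 23 23 23 23 23 23 23 23 23 23 23 23 23 23 23 23 24 23 19 15 14 14 14 14 14 14 14 14 14 14 14 13 14 14 14 14 17 22 23 23 23 23 23 23 23 23 23 23 23 23 23 23 23 23 23
228 295 22 23 23 23 23 23 23 23 23 23 23 23 23 23 23 23 23 24 22 17 14 13 14 14 13 14 14 14 14 14 14 14 14 14 14 14 16 22 23 23 23 23 23 23 23 23 23 23 23 23 23 23 23 23 23
232 295 22 23 23 23 23 23 23 23 23 23 23 23 23 23 23 23 17 10 6 5 5 5 5 5 5 5 5 5 5 5 5 5 6 7 11 13 16 22 23 23 23 23 23 23 23 23 23 23 23 23 23 23 23 23 23
236 295 22 23 23 23 23 23 23 23 23 23 23 23 23 23 23 22 17 9 5 5 5 5 5 5 5 5 5 5 5 5 5 5 5
[... 1539 characters left out ...]
12 12
280 295 10 10 9 7 6 5 3 3 2 3 4 7 8 9 9 9 9 8 8 8 8 8 8 8 9 9 9 9 14 19 21 21 21 20 18 12 9 8 8 8 9 9 9 8 7 4 3 3 3 3 4 6 6 6 7
284 295 10 10 6 4 3 2 3 3 2 3 4 8 9 10 10 11 11 10 9 9 12 17 19 20 21 21 20 19 17 15 13 12 12 12 12 10 9 8 8 9 10 10 10 9 7 4 2 3 3 3 3 3 3 3 3
288 295 9 7 4 3 3 3 2 3 3 3 5 8 11 12 12 12 12 11 9 8 11 15 15 13 12 12 12 12 12 12 12 12 12 12 12 11 9 8 8 8 9 11 12 11 8 5 3 3 3 3 3 3 3 2 3
292 295 9 5 3 2 3 3 5 6 6 6 7 10 11 12 12 12 12 11 9 8 9 11 12 12 12 12 12 12 12 12 12 12 12 12 12 12 10 8 8 8 9 11 12 12 11 7 4 5 6 7 7 6 4 3 2
296 295 6 3 2 3 2 4 6 8 8 8 8 8 8 8 8 9 9 10 8 8 9 11 12 12 12 12 12 12 12 12 12 12 12 12 12 11 9 8 8 8 8 10 9 9 8 8 8 8 8 8 8 7 4 3 3
```

The filter is out of the rack (empty well visible at rows 224–228, frame hanging below the jaws). Now to a viewing pose by the cell holder.

```bash
python3 -c "
from h import *
plan([.515,-.031,.19],-.19)"
```

```text
shift [-1.73 25.28 -4.44] turn 21.78 or 21.78
```

Emit:
{"fn": "servo_tool", "kwargs": {"targets": [[0, 0, -1.5, 0], [0, 0.5, -3, 0], [-0.2, 3, -4.4, 2], [-0.5, 6.5, -4.4, 6], [-0.8, 10.5, -4.4, 10], [-1.1, 14.5, -4.4, 14], [-1.4, 18.5, -4.4, 18], [-1.6, 22, -4.4, 21.8]]}}

```text
time: 11.9
tool_pos: [0.5105, -0.0004, 0.191]
ee_rot: [3.141, -0.002, -0.193]
wrist_force: [0.7, 0.0, -1.1]
width: 0.0212
finger_force: 6.9
```

```bash
python3 -c "
from h import *
plan([.515,-.031,.19],-.19)"
```

```text
shift [1.03 2.92 0.1 ] turn -0.18 or -0.18
```

Emit:
{"fn": "servo_tool", "kwargs": {"targets": [[0.5, 1.5, 0, 0], [1, 2.6, 0, 0], [1, 2.9, 0, 0], [1, 2.9, 0, 0]]}}

```text
time: 12.4
tool_pos: [0.5143, -0.0282, 0.1895]
ee_rot: [-3.141, 0.0, -0.189]
wrist_force: [-0.6, -0.6, -0.5]
width: 0.021
finger_force: 6.9
```

```bash
python3 - <<'E'
from h import *
o=get_obs();print(o["width"],o["finger_force"],o["tool_pos"],o["ee_rot"],o["wrist_force"])
m=camera_model("wrist");np.save("w12.npy",m);im=snapshot("wrist");cv2.imwrite("pics/w12.png",im)
P=proj(m,[[.5725,-.042,.04]]);print(P)
a=crop(im,225,60,200,150,4)
cv2.imwrite("pics/m12.png",a)
E
```

```text
0.02095707462134283 6.88594825565815 [ 0.5143423  -0.02822946  0.1895105 ] [-3.14125795e+00  1.35983745e-04 -1.89142168e-01] [-0.61191395 -0.55103216 -0.47477749]
[[328.90270132 149.10232473]]
```

View pics/m12.png

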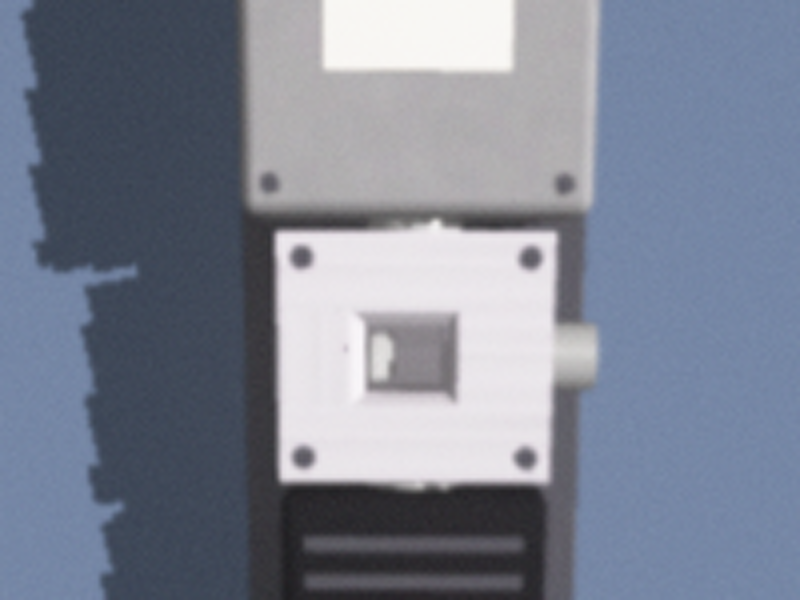

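The view shows the holder squared with the tool: screws at crop (301,257)/(531,257), well centre at crop (415,358) → pixel (328.8,149.5), leaf on the left (+y). Now I measure the hanging filter in the same image numerically.

```bash
python3 - <<'E'
from h import *
m=np.load("w12.npy",allow_pickle=True).item();im=cv2.imread("pics/w12.png")
p=np.array([.5143423,-.02822946,.1895105]);R=Rt([np.pi,0,-.189])
for x,z in((.00625,.0975),(.00625,.0615),(.00625,.0495),(-.00625,.0495)):print(x,z,proj(m,[p+R@[x,s,z] for s in(-.00625,0,.00625)]).round(1).tolist())
rows(im,range(208,272,3),300,345)
print(back(m,328.75,149.5,.04))
E
```

```text
0.00625 0.0975 [[317.4, 228.1], [326.0, 228.1], [334.5, 228.1]]
0.00625 0.0615 [[316.5, 241.6], [326.2, 241.6], [336.0, 241.5]]
0.00625 0.0495 [[316.2, 246.9], [326.3, 246.9], [336.5, 246.8]]
-0.00625 0.0495 [[316.3, 266.1], [326.3, 266.1], [336.3, 266.1]]
208 300 4 3 4 4 4 4 4 4 4 4 4 4 4 4 4 4 4 4 4 4 4 4 4 4 4 4 4 4 4 4 4 4 4 4 4 4 4 4 4 4 4 4 4 5 5
211 300 3 4 4 4 4 4 4 4 3 4 4 4 4 4 4 4 4 4 4 4 4 4 4 3 4 4 4 4 4 4 4 4 4 4 4 4 4 4 4 4 4 3 4 4 4
214 300 4 7 8 9 8 9 9 8 9 9 9 9 9 9 8 8 9 8 9 9 9 9 9 9 9 9 9 9 9 8 9 9 9 8 8 9 9 9 9 9 9 9 9 9 9
217 300 3 3 4 4 4 4 4 4 4 4 4 4 4 4 4 3 4 4 4 4 4 4 4 4 4 4 4 4 4 4 4 4 5 5 5 4 4 5 4 5 4 5 4 4 5
220 300 3 3 3 3 3 4 4 3 3 3 4 4 3 3 3 4 3 4 3 4 4 3 4 4 4 4 3 3 3 3 4 4 3 3 3 3 4 4 3 3 3 4 3 4 3
223 300 4 6 8 8 9 8 9 8 8 9 9 8 9 9 9 8 9 8 8 9 8 9 8 9 9 9 9 9 9 8 9 8 9 8 9 8 8 9 8 9 8 9 8 8 8
226 300 3 4 4 5 4 4 5 4 4 4 4 5 4 5 4 4 4 5 4 4 4 4 4 5 4 5 5 4 4 4 4 5 4 4 4 4 5 4 4 5 4 5 5 4 4
229 300 3 3 3 3 4 3 3 3 3 4 3 4 4 4 4 3 3 4 4 3 3 3 3 3 4 4 3 3 3 3 3 3 4 3 4 3 3 3 3 4 3 3 3 4 3
232 300 4 6 8 9 8 8 8 8 9 8 8 7 5 5 5 5 5 5 5 5 5 5 5 5 5 5
[... 801 characters left out ...]
5 5 4 5 4 5 5 4 3 2 3 2 2 3 4 8 12 12 13 13 13 13 13 13 13 13 13
259 300 13 13 13 13 13 13 13 13 12 10 6 6 9 10 9 6 4 4 5 4 5 5 5 5 5 4 3 3 3 3 3 3 3 6 11 13 13 13 13 13 13 13 13 13 13
262 300 13 13 13 13 13 13 13 13 12 10 6 7 10 10 10 10 9 9 8 7 6 5 5 5 4 4 3 2 3 3 3 3 4 6 11 12 13 13 13 13 13 13 13 13 13
265 300 13 13 13 13 13 13 12 13 12 10 6 6 10 9 9 9 9 9 9 9 9 9 10 9 10 9 7 5 4 3 3 3 4 6 11 12 13 13 13 13 13 13 13 13 13
268 300 13 13 13 13 13 13 13 13 12 10 6 5 8 9 9 9 9 9 9 9 9 9 9 9 9 9 9 9 9 8 8 8 7 8 11 13 13 13 13 13 13 13 12 13 13
271 300 12 10 7 5 5 7 11 12 12 10 9 9 9 9 8 7 7 9 9 9 9 9 9 9 9 9 9 9 9 9 10 10 10 10 9 10 11 11 11 10 6 4 4 6 10
[ 0.57221174 -0.04181913  0.04      ]
```

```bash
python3 - <<'E'
from h import *
m=np.load("w12.npy",allow_pickle=True).item();im=cv2.imread("pics/w12.png")
g=cv2.cvtColor(im,6)
for r in range(225,238):print(r,g[r,302:310].mean().round(),g[r,314:327].mean().round(),g[r,332:340].mean().round())
R=Rt([np.pi,0,-.189]);w=back(m,328.75,149.5,.04)
for r in(229,230,231):
  f=back(m,319.9,r,.092)-R[:,0]*.00625
  print(r,f, "shift to well",(R.T@(w-f)*100).round(2))
E
```

```text
225 69.0 69.0 71.0
226 48.0 49.0 49.0
227 39.0 40.0 40.0
228 36.0 37.0 37.0
229 38.0 39.0 39.0
230 50.0 45.0 49.0
231 75.0 51.0 73.0
232 88.0 56.0 88.0
233 86.0 65.0 88.0
234 67.0 71.0 69.0
235 48.0 64.0 49.0
236 39.0 55.0 39.0
237 36.0 52.0 38.0
229 [ 0.51451793 -0.02378074  0.092     ] shift to well [6.01 0.69 5.2 ]
230 [ 0.51378147 -0.0236378   0.092     ] shift to well [6.08 0.69 5.2 ]
231 [ 0.51304403 -0.02349467  0.092     ] shift to well [6.16 0.69 5.2 ]
```

Emit:
{"fn": "servo_tool", "kwargs": {"targets": [[1, 0.1, 0, 0], [2.8, 0.3, 0, 0], [4.5, 0.5, 0, 0], [5.7, 0.62, 1, 0], [6.1, 0.62, 2.5, 0], [6.1, 0.62, 3.8, 0], [6.1, 0.62, 4.4, 0], [6.1, 0.62, 4.4, 0]]}}

```text
time: 13.45
tool_pos: [0.5724, -0.0463, 0.1447]
ee_rot: [3.141, 0.001, -0.19]
wrist_force: [-0.3, 0.5, -0.1]
width: 0.0214
finger_force: 6.9
```

```bash
python3 - <<'E'
from h import *
o=get_obs();print(o["width"],o["finger_force"],o["tool_pos"],o["ee_rot"],o["wrist_force"])
m=camera_model("wrist");np.save("w13.npy",m);im=snapshot("wrist");cv2.imwrite("pics/w13.png",im)
R=Rt([np.pi,0,-.189]);w=np.array([.57221,-.04182,.04])
for x,y in((.025,.028),(.025,-.028),(-.025,.028),(-.025,-.028),(.02,.0232),(.02,-.0232),(0,0)):print(x,y,proj(m,[w+R@[x,-y,0]]).round(1))
rows(im,range(206,262,3),272,372)
E
```

```text
0.02139823028265966 6.886398643255234 [ 0.57238952 -0.04632483  0.14474909] [ 3.14149291e+00  1.38920129e-03 -1.90168373e-01] [-0.33941798  0.54580874 -0.12373207]
0.025 0.028 [[281.6 202.2]]
0.025 -0.028 [[358.1 202.1]]
-0.025 0.028 [[283.5 266.7]]
-0.025 -0.028 [[356.7 266.6]]
0.02 0.0232 [[288.3 208.9]]
0.02 -0.0232 [[351.4 208.8]]
0 0 [[320.  235.1]]
206 272 6 6 6 5 5 5 5 5 5 11 19 22 22 21 18 14 12 12 14 17 21 22 22 22 22 22 22 22 22 22 22 22 22 22 22 22 22 22 22 22 22 22 22 22 22 22 22 22 22 21 22 22 22 22 21 22 22 22 21 22 21 21 22 22 21 21 21 21 21 21 21 21 21 21 21 21 18 15 13 13 14 17 20 21 21 20 14 9 9 9 9 9 9 10 11 12 12 13 13 13
209 272 6 6 6 5 5 5 5 5 5 11 19 22 21 16 11 8 9 9 9 12 18 21 22 22 22 22 22 22 22 22 22 22 22 22 22 22 22 22 22 22 22 22 22 22 22 22 22 22 22 22 22 22 22 22 22 22 22 22 22 22 22 22 22 22 22 22 22 22 22 22 22 22 22 22 21 19 13 9 9 9 9 11 16 20 22 20 14 10 9 9 9 9 9 10 11 12 12 13 13 13
212 272 7 6 6 5 5 5 5 5 5 10 18 21 21 21 20 18 17 18 19 21 21 21 21 22 21 21 21 21 21 21 21 21 21 21 21 21 21 21 21 21 22 21 21 21 21 21 22 21 22 21 21 21 22 22 21 
[... 3927 characters left out ...]
22 22 22 20 12 5 3 3 3 4 4 5 5 5 5 5 5 5 5 4 3 3 3 3 3 4 9 17 21 22 22 22 22 22 22 22 22 22 22 22 22 22 21 22 22 22 22 22 22 21 18 13 10 9 9 9 9 9 10 12 13 12 13 13 13 13
257 272 7 6 6 6 5 5 5 5 5 5 9 16 20 21 21 20 17 15 16 18 20 21 21 21 21 21 21 21 21 21 21 21 21 21 21 21 21 18 10 5 8 9 7 5 4 5 5 5 5 5 5 5 5 4 3 3 3 3 3 3 6 12 19 21 21 21 21 21 21 21 21 21 21 21 21 20 17 16 16 18 20 21 21 21 18 13 9 9 9 9 9 9 11 12 13 13 13 13 13 13
260 272 6 6 7 6 5 5 5 5 5 5 9 16 20 21 17 11 9 8 9 9 13 19 21 22 22 21 22 22 22 22 22 22 22 22 22 22 21 17 9 7 9 10 9 6 5 5 5 5 5 5 5 5 5 4 3 3 3 4 4 4 4 10 19 21 22 22 22 22 22 22 22 22 22 21 19 13 9 9 9 9 12 18 21 21 17 11 9 9 9 9 9 9 11 12 12 12 12 13 12 12
```

Emit:
{"fn": "servo_tool", "kwargs": {"targets": [[0.05, -0.1, 0, 0], [0.05, -0.1, 0.3, 0], [0.05, -0.1, 0.6, 0], [0.05, -0.1, 0.8, 0], [0.05, -0.1, 1.0, 0], [0.05, -0.1, 1.0, 0]]}}

```text
time: 14.25
tool_pos: [0.5736, -0.0456, 0.1352]
ee_rot: [3.141, 0.001, -0.19]
wrist_force: [0.2, -0.7, -0.7]
width: 0.0213
finger_force: 6.9
```

```bash
python3 - <<'E'
from h import *
o=get_obs();print(o["width"],o["finger_force"],o["tool_pos"],o["wrist_force"],o["wrist_torque"])
im=snapshot("wrist");cv2.imwrite("pics/w14.png",im)
rows(im,range(213,262,3),295,345)
E
```

```text
0.021301748755570636 6.886422783136368 [ 0.57362672 -0.04562495  0.1351563 ] [ 0.18018168 -0.68219809 -0.73338759] [-0.01588166  0.02227863  0.02138238]
213 295 22 22 22 22 22 22 22 22 22 22 22 22 22 22 22 22 22 22 22 22 22 22 22 22 22 22 22 22 22 22 22 22 22 22 22 22 22 22 22 22 22 22 22 22 22 22 22 22 22 22
216 295 21 21 21 21 21 21 21 21 21 21 21 21 21 21 21 21 21 21 21 21 22 21 22 21 21 21 21 21 21 21 21 21 21 22 21 21 21 21 22 21 21 22 21 21 21 21 21 21 21 22
219 295 21 22 22 22 22 22 22 22 22 22 22 22 22 22 22 22 22 22 22 22 22 22 22 22 22 22 21 22 22 22 22 22 22 21 22 22 22 22 22 22 22 22 22 22 22 22 22 22 22 22
222 295 22 22 22 22 22 22 22 22 22 22 22 22 22 22 22 22 22 22 22 22 22 22 22 22 22 22 22 22 22 22 22 22 22 22 22 22 22 22 22 22 22 22 22 22 22 22 22 22 22 22
225 295 21 22 22 21 22 22 22 22 21 22 22 22 22 22 22 22 22 21 22 22 21 22 22 22 21 22 22 21 22 21 22 22 21 22 22 22 22 22 22 22 22 21 21 22 22 22 21 21 21 21
228 295 22 22 22 22 21 21 22 22 22 22 20 18 17 16 16 16 16 16 16 16 16 16 16 16 16 16 16 16 16 16 16 16 16 16 16 16 15 15 19 21 22 22 22 22 22 22 22 22 22 22
[... 803 characters left out ...]
 22 22 22 22 22 22
249 295 12 12 11 11 11 11 12 12 11 11 11 11 11 11 10 6 3 3 3 3 4 4 6 6 6 6 6 6 7 7 6 5 3 3 3 3 4 11 19 21 21 21 21 21 21 21 21 21 21 21
252 295 12 12 12 12 12 12 12 12 12 13 14 14 14 15 16 10 4 3 3 3 4 4 6 6 6 6 6 6 5 5 5 4 3 3 3 3 4 10 19 21 22 22 22 22 22 22 22 22 22 22
255 295 19 19 19 20 21 21 21 21 21 21 22 21 21 21 19 11 5 4 4 4 4 4 5 5 5 5 5 5 5 5 5 4 3 3 3 3 4 7 14 19 21 21 21 21 21 21 21 21 21 21
258 295 22 22 22 22 22 22 22 22 22 21 22 22 22 21 17 9 6 9 10 8 5 4 5 5 5 5 5 5 5 5 5 3 3 3 3 3 3 4 10 19 21 21 21 21 22 21 21 21 21 21
261 295 21 21 21 21 21 21 21 21 21 21 21 21 21 20 16 9 8 10 10 9 8 8 7 6 5 5 5 5 5 5 5 4 3 3 4 3 4 4 10 19 21 21 21 21 21 21 21 21 21 21
```

Emit:
{"fn": "servo_tool", "kwargs": {"targets": [[0, 0, 0.2, 0], [0, 0, 0.4, 0], [0, 0, 0.6, 0], [0, 0, 0.8, 0], [0, 0, 1.0, 0], [0, 0, 1.2, 0], [0, 0, 1.2, 0]]}}

```text
time: 15.18
tool_pos: [0.5742, -0.0457, 0.1241]
ee_rot: [3.141, -0.001, -0.19]
wrist_force: [-0.2, -0.6, 3.5]
width: 0.0212
finger_force: 6.9
```

Emit:
{"fn": "servo_tool", "kwargs": {"targets": [[0, 0, 0.2, 0], [0, 0, 0.4, 0], [0, 0, 0.6, 0], [0, 0, 0.8, 0], [0, 0, 0.8, 0]]}}

```text
time: 15.8
tool_pos: [0.5739, -0.0455, 0.1154]
ee_rot: [-3.141, -0.0, -0.19]
wrist_force: [1.7, 0.4, 2.9]
width: 0.021
finger_force: 6.9
```

```bash
python3 - <<'E'
from h import *
o=get_obs();print(o["width"],o["finger_force"],o["tool_pos"],o["wrist_force"],o["wrist_torque"])
im=snapshot("wrist");cv2.imwrite("pics/w15.png",im)
rows(im,range(222,270,3),295,345)
E
```

```text
0.02103722884886589 6.915544867515564 [ 0.57386206 -0.0455144   0.11544602] [1.66708662 0.41925982 2.85074692] [ 0.10653887 -0.03744823 -0.01888126]
222 295 21 21 21 21 21 21 21 21 21 21 21 22 22 22 21 21 21 21 21 21 21 21 21 21 22 21 22 21 22 22 21 21 22 21 21 22 22 21 22 21 21 22 21 21 22 22 21 21 22 21
225 295 22 22 22 22 22 22 22 22 22 22 22 22 22 22 22 22 22 22 22 22 22 22 22 22 22 22 22 22 22 22 22 22 22 22 22 22 22 22 22 22 22 22 22 22 22 22 22 22 21 21
228 295 22 22 22 22 22 22 22 22 22 22 22 22 22 22 22 22 22 22 22 22 22 22 22 22 22 22 22 22 22 22 22 22 22 22 22 22 22 22 22 22 22 22 22 22 22 22 22 22 22 22
231 295 22 22 22 22 22 22 22 22 22 22 22 22 22 22 22 22 22 22 22 22 22 22 22 22 22 22 22 22 22 22 22 22 22 22 22 22 22 22 22 22 22 22 22 22 22 22 22 22 22 22
234 295 22 22 22 22 21 22 22 22 21 20 19 20 19 19 19 19 19 19 19 19 19 19 19 20 20 19 19 19 19 20 20 19 19 19 19 20 20 20 20 21 22 22 21 21 21 21 21 21 21 22
237 295 22 21 22 21 22 22 22 23 23 23 22 17 13 12 12 12 11 11 11 11 10 11 11 11 11 11 10 11 10 11 11 10 11 11 11 11 11 11 14 20 22 22 22 22 22 22 22 22 22 22
240
[... 634 characters left out ...]
22 22 22 22 22 22 22 22 22
255 295 12 12 12 11 12 11 12 11 11 11 11 10 10 10 9 6 4 6 7 6 4 4 5 5 5 5 5 5 5 5 5 4 3 3 4 3 4 4 11 19 21 22 22 22 22 22 22 22 22 22
258 295 12 12 11 11 11 12 12 11 11 11 11 11 11 11 9 5 5 9 10 8 5 4 5 5 5 5 5 5 5 5 5 4 3 3 3 3 4 4 9 17 20 21 21 21 21 21 21 21 21 21
261 295 19 19 19 19 15 13 12 12 14 14 14 15 17 18 15 9 8 10 10 9 9 9 8 7 6 6 5 5 5 5 5 4 3 3 4 4 4 4 8 16 21 22 22 22 22 22 22 22 22 22
264 295 22 22 22 22 22 21 21 21 21 22 22 21 21 21 17 10 6 9 9 9 9 9 9 9 9 9 9 9 9 8 7 6 5 3 4 4 4 4 8 16 20 21 21 21 21 21 21 21 21 21
267 295 22 22 21 22 22 22 21 22 22 22 21 22 22 21 20 12 7 9 9 9 9 9 9 9 9 9 9 9 9 9 9 9 9 8 8 7 6 6 8 16 20 21 21 21 21 21 21 21 21 21
```

Emit:
{"fn": "servo_tool", "kwargs": {"targets": [[0, 0, 0.2, 0], [0, 0, 0.4, 0], [0, 0, 0.6, 0], [0, 0, 0.7, 0], [0, 0, 0.7, 0]]}}

```text
time: 16.48
tool_pos: [0.5738, -0.0455, 0.1085]
ee_rot: [-3.141, -0.0, -0.19]
wrist_force: [0.0, 1.2, 5.3]
width: 0.0213
finger_force: 6.9
```

Emit:
{"fn": "servo_tool", "kwargs": {"targets": [[0, 0, 0.15, 0], [0, 0, 0.3, 0], [0, 0, 0.3, 0]]}}

```text
time: 16.85
tool_pos: [0.5738, -0.0455, 0.1054]
ee_rot: [-3.141, 0.0, -0.19]
wrist_force: [-0.6, 0.9, 4.6]
width: 0.0212
finger_force: 6.9
```

Emit:
{"fn": "servo_tool", "kwargs": {"targets": [[0, 0, 0.1, 0], [0, 0, 0.2, 0], [0, 0, 0.2, 0]]}}

```text
time: 17.23
tool_pos: [0.5743, -0.0457, 0.1043]
ee_rot: [-3.142, -0.001, -0.19]
wrist_force: [-0.1, 1.0, 7.3]
width: 0.021
finger_force: 6.9
```

Emit:
{"fn": "servo_tool", "kwargs": {"targets": [[0, 0, 0.1, 0], [0, 0, 0.1, 0]]}}

```text
time: 17.48
tool_pos: [0.5748, -0.0457, 0.1042]
ee_rot: [-3.141, -0.003, -0.19]
wrist_force: [0.5, 1.2, 8.9]
width: 0.0212
finger_force: 6.9
```

Emit:
{"fn": "servo_tool", "kwargs": {"targets": [[0, 0, 0.1, 0], [0, 0, 0.1, 0]]}}

```text
time: 17.73
tool_pos: [0.5753, -0.0458, 0.1041]
ee_rot: [-3.141, -0.005, -0.19]
wrist_force: [0.8, 0.0, 10.7]
width: 0.0215
finger_force: 6.9
```

Emit:
{"fn": "servo_tool", "kwargs": {"targets": [[0, 0, 0.05, 0], [0, 0, 0.05, 0], [0, 0, 0.05, 0]]}}

```text
time: 18.1
tool_pos: [0.5756, -0.0459, 0.104]
ee_rot: [-3.141, -0.006, -0.19]
wrist_force: [-0.8, 0.4, 10.7]
width: 0.0215
finger_force: 7.0
```

```bash
python3 - <<'E'
from h import *
o=get_obs();print(o["width"],o["finger_force"],o["tool_pos"],o["ee_rot"],o["wrist_force"],o["wrist_torque"])
m=camera_model("wrist");im=snapshot("wrist");cv2.imwrite("pics/w16.png",im)
R=Rt([np.pi,0,-.19]);w=np.array([.57221,-.04182,.04])
print(proj(m,[w+R@[x,y,0] for x,y in((.02,.0),(0,0))]),proj(m,[w+R@[x,y,-.018] for x,y in((.00625,0),(-.00625,0))]))
rows(im,range(222,285,3),295,345)
E
```

```text
0.021527690797409665 6.952999010682106 [ 0.57558914 -0.04585931  0.1039995 ] [-3.14146315 -0.00559683 -0.19020784] [-0.77755301  0.43605768 10.74120964] [ 0.19981165 -0.01176562 -0.01055225]
[[320.97519603 226.53455806]
 [321.03820008 256.24383567]] [[320.82846814 255.32422446]
 [320.87217354 274.68031724]]
222 295 22 22 22 22 22 22 22 22 22 22 22 22 22 22 22 22 22 22 21 22 22 22 22 22 22 22 21 22 22 22 22 22 21 22 22 22 22 21 22 22 22 22 21 22 21 22 22 22 21 21
225 295 22 22 22 22 22 22 22 22 22 22 22 22 22 22 22 22 22 22 22 22 22 22 22 22 22 22 22 22 22 22 22 22 22 22 22 22 22 22 22 22 21 22 22 22 22 21 22 22 21 21
228 295 22 22 22 22 22 22 22 22 22 22 22 22 22 22 22 22 22 22 22 22 22 22 22 22 22 22 22 22 22 22 22 22 22 22 22 22 22 22 22 22 22 22 22 22 22 22 22 22 22 22
231 295 21 21 21 22 21 22 21 22 21 21 21 22 21 21 21 22 22 22 22 22 21 21 22 22 22 22 21 21 22 22 22 22 22 22 22 22 21 22 22 22 22 22 22 22 21 22 22 22 21 21
234 295 22 22 22 22 22 22 22 22 22 22 22 22 22 22 22 22 22 22 22 22 22 22 22 22 22 22 22 22 22 22 22 22 22 22 22 22 22 22 22 22 22 22 22 22 22 22 22 22 22 22
2
[... 1482 characters left out ...]
6 5 5 4 4 4 9 17 21 21 21 22 22 22 21 21 21 21
270 295 21 21 21 22 22 22 22 21 20 20 20 21 22 20 14 8 8 10 11 11 10 9 9 9 9 9 9 9 9 9 9 9 9 9 9 10 10 10 11 18 21 22 22 22 22 20 18 18 20 21
273 295 21 21 21 21 21 21 17 9 4 4 8 14 15 16 16 18 17 15 13 10 8 9 12 12 10 9 9 9 9 9 9 9 9 9 9 10 10 10 9 9 10 10 11 13 12 7 4 4 8 15
276 295 20 20 20 21 22 20 12 5 3 4 9 17 18 15 12 10 9 9 9 9 11 16 20 20 19 16 13 10 9 9 9 10 9 9 9 9 10 10 10 9 9 9 9 9 7 5 3 3 4 9
279 295 14 15 17 17 16 13 7 3 3 3 5 8 9 9 9 9 9 9 9 11 14 14 12 9 9 9 9 9 9 9 9 12 18 19 15 11 10 10 10 9 9 9 9 9 7 4 3 3 3 4
282 295 14 14 14 9 4 3 3 3 3 3 4 7 9 9 8 9 9 9 8 8 9 9 9 9 9 9 9 9 9 12 17 21 21 21 18 13 8 8 8 9 9 9 9 9 7 5 3 3 3 3
```

Emit:
{"fn": "servo_tool", "kwargs": {"targets": [[0, 0, 0.08, 0], [0, 0, 0.08, 0]]}}

```text
time: 18.4
tool_pos: [0.576, -0.046, 0.1039]
ee_rot: [-3.141, -0.007, -0.19]
wrist_force: [-0.2, 0.7, 13.8]
width: 0.0213
finger_force: 7.0
```

Emit:
{"fn": "servo_tool", "kwargs": {"targets": [[0, 0, -0.2, 0], [0, 0, -0.4, 0], [0, 0, -0.4, 0]]}}

```text
time: 18.77
tool_pos: [0.5739, -0.0456, 0.1043]
ee_rot: [3.142, -0.0, -0.19]
wrist_force: [0.2, 1.0, 5.6]
width: 0.0215
finger_force: 6.9
```

Emit:
{"fn": "servo_tool", "kwargs": {"targets": [[0, 0, 0, 0], [0, 0, 0, 0], [0, 0, 0, 0], [0, 0, 0, 0], [0, 0, 0, 0]], "claw": 230}}

```text
time: 19.4
tool_pos: [0.5739, -0.0457, 0.1042]
ee_rot: [3.142, -0.0, -0.19]
wrist_force: [-0.0, 0.6, 5.3]
width: 0.0096
finger_force: 22.2
```

```bash
python3 - <<'E'
from h import *
o=get_obs();print(o["width"],o["finger_force"],o["tool_pos"],o["ee_rot"],o["wrist_force"],o["wrist_torque"])
m=camera_model("wrist");im=snapshot("wrist");cv2.imwrite("pics/w17.png",im)
rows(im,range(243,285,3),295,350)
E
```

```text
0.009627022910098662 22.1554019395262 [ 0.57386503 -0.04565683  0.10424021] [ 3.14153430e+00 -1.88282809e-04 -1.90244515e-01] [-4.62798782e-03  5.84224641e-01  5.32634745e+00] [ 0.2225199  -0.09263183  0.05055542]
243 295 21 21 21 21 21 22 23 23 22 18 12 9 9 8 9 8 7 6 6 6 6 6 6 6 6 6 6 6 6 6 6 6 6 6 7 9 10 11 13 18 21 21 21 22 22 22 22 22 21 22 22 22 21 22 22
246 295 15 15 16 19 21 22 22 17 11 10 6 4 3 4 3 4 6 7 8 8 7 6 6 6 6 6 6 5 5 5 4 4 3 3 3 4 6 10 13 18 21 21 21 21 21 21 21 21 21 21 21 21 21 21 21
249 295 11 11 11 12 12 12 12 11 11 10 6 4 3 3 3 4 4 5 5 5 5 5 5 5 5 5 6 6 5 4 4 3 3 4 3 4 5 8 12 18 21 21 22 22 21 22 21 21 22 22 22 21 22 21 21
252 295 12 12 11 12 11 11 11 11 11 10 6 4 3 3 3 3 4 4 5 5 5 6 6 6 6 5 5 5 5 5 4 3 3 3 3 3 4 6 12 17 20 21 21 21 21 21 21 21 21 21 21 21 21 21 21
255 295 11 11 11 11 12 12 11 10 11 10 6 4 3 5 5 5 4 4 5 5 5 5 5 5 5 5 5 5 5 5 4 3 4 3 3 3 4 5 11 19 21 21 21 21 21 21 21 21 21 21 21 21 22 21 22
258 295 11 11 11 11 11 11 11 10 11 10 6 4 5 9 10 9 5 4 5 5 5 5 5 5 5 5 5 5 5 5 4 3 3 3 3 3 4 4 10 18 21 21 22 22 22 22 22 21 22 22 22 21 22 22 22
261 295 11 
[... 470 characters left out ...]
11 5 5 5 5 6 6 6 6 8 9 9 9 8 8 9 9 9 8 9 9 9 9 7 6 6 5 10 18 21 21 21 21 21 21 21 21 21 21 21 21 21 21 21
273 295 21 21 21 21 21 21 21 21 21 21 19 12 5 4 3 3 3 3 4 4 6 8 9 8 9 9 9 9 8 9 9 8 8 8 6 4 3 4 10 18 21 21 21 21 21 21 21 21 21 21 21 21 21 21 21
276 295 21 21 21 21 21 21 21 21 21 21 20 20 18 17 16 12 6 3 3 4 6 8 9 9 9 9 9 9 9 9 9 9 8 8 8 5 4 4 8 16 20 21 21 20 19 19 20 20 21 21 21 21 21 21 21
279 295 21 21 21 20 19 18 17 15 15 14 13 14 13 13 13 10 6 3 3 4 6 8 9 9 9 9 9 9 9 9 9 9 8 8 8 7 5 3 4 8 15 16 15 14 14 14 13 14 14 14 16 17 17 19 20
282 295 14 14 14 13 13 13 13 13 13 13 13 13 13 13 13 8 4 3 3 3 5 7 8 9 9 10 12 12 10 9 9 9 9 8 8 8 6 4 3 3 4 4 6 11 13 14 13 13 13 14 13 13 14 14 14
```

Emit:
{"fn": "servo_tool", "kwargs": {"targets": [[0, 0, 0, 0], [0, 0, -0.1, 0], [0, 0.05, -0.2, 0], [0, 0.1, -0.3, 0], [0, 0.1, -0.3, 0]], "claw": 235}}

```text
time: 20.08
tool_pos: [0.5736, -0.047, 0.1072]
ee_rot: [3.141, -0.0, -0.19]
wrist_force: [-0.9, 0.3, -0.5]
width: 0.008
finger_force: 26.3
```

```bash
python3 - <<'E'
from h import *
o=get_obs();print(o["width"],o["finger_force"],o["tool_pos"],o["ee_rot"],o["wrist_force"],o["wrist_torque"])
m=camera_model("wrist");im=snapshot("wrist");cv2.imwrite("pics/w18.png",im)
rows(im,range(243,285,3),290,345)
E
```

```text
0.008036736886986348 26.332895012455992 [ 0.5735644  -0.04695096  0.10717843] [ 3.14105395e+00 -2.40893103e-05 -1.90489080e-01] [-0.89522437  0.28731024 -0.53155772] [ 0.03335557 -0.03325039  0.00451209]
243 290 21 22 21 21 20 20 21 21 22 23 19 14 12 10 9 8 8 8 8 6 6 6 6 6 5 5 5 6 6 6 5 6 6 6 6 6 6 7 9 10 11 13 18 20 20 20 20 21 21 21 21 21 21 21 21
246 290 14 12 12 12 12 12 14 18 20 17 13 11 10 9 9 8 5 4 3 3 3 4 5 6 5 5 5 5 6 5 5 5 6 8 8 7 7 7 9 10 10 10 7 4 4 4 5 9 17 20 21 21 21 21 21
249 290 11 12 11 12 12 12 12 12 12 11 11 11 10 10 9 8 5 4 3 3 3 4 4 5 6 7 7 7 7 8 7 8 8 6 6 5 5 6 8 10 11 10 6 4 3 3 3 6 13 19 21 21 21 21 21
252 290 11 12 11 11 11 11 11 11 12 11 11 10 10 10 9 8 5 3 3 3 3 3 4 5 7 8 8 8 8 8 8 7 6 6 5 5 5 6 8 10 10 10 6 3 3 3 3 5 12 19 21 21 21 21 21
255 290 12 12 11 12 12 11 11 12 11 11 11 10 10 10 9 9 6 4 4 5 5 4 4 5 5 5 5 5 5 5 5 5 5 5 6 5 5 6 8 10 10 10 6 4 3 3 4 4 11 19 21 21 22 21 22
258 290 12 11 11 11 11 11 11 12 11 11 11 11 10 10 9 9 6 4 6 9 10 7 5 4 5 5 5 5 5 5 5 5 5 5 5 5 5 6 8 10 10 10 6 4 3 3 3 4 10 19 21 22 22 22 22
261 290 12 12 12 11 11 11 11 11 11 11 
[... 462 characters left out ...]
 21 20 14 7 4 5 6 7 8 8 7 6 6 6 7 8 9 8 9 9 9 9 9 8 8 8 10 11 7 6 9 11 11 8 10 18 21 21 21 21 21
273 290 21 21 21 21 21 21 21 21 21 21 21 21 21 22 21 21 17 9 4 3 3 3 5 7 6 4 3 4 5 8 8 9 8 8 8 8 8 8 7 4 3 4 10 17 20 21 19 13 11 19 21 21 21 21 21
276 290 21 21 21 21 21 21 21 21 21 21 21 21 21 21 21 21 20 19 17 17 16 17 17 12 6 3 3 3 5 8 9 9 9 9 9 9 9 8 8 6 4 3 6 13 20 21 19 18 19 20 21 21 21 21 21
279 290 21 21 21 21 21 21 21 21 21 21 20 19 18 17 15 14 14 13 12 13 13 15 16 11 5 3 3 3 5 7 9 9 9 9 9 9 9 8 8 7 5 3 3 8 14 15 14 14 13 13 14 14 15 15 16
282 290 21 20 19 18 17 16 15 14 14 13 13 13 13 13 13 13 11 12 13 13 14 13 8 4 3 3 3 3 5 7 8 9 9 9 9 9 9 8 8 8 5 3 3 3 4 6 11 13 13 14 13 13 14 14 13
```

Emit:
{"fn": "servo_tool", "kwargs": {"targets": [[0, -0.05, 0, 0], [0, -0.1, 0, 0], [0, -0.1, 0, 0], [0, -0.1, -0.3, 0], [0, -0.1, -0.8, 0], [0, -0.1, -1.5, 0], [0, -0.1, -3, 0], [0, -0.1, -4.5, 0]]}}

```text
time: 21.12
tool_pos: [0.5741, -0.0457, 0.1537]
ee_rot: [3.142, -0.001, -0.19]
wrist_force: [-0.7, 0.4, 0.9]
width: 0.0081
finger_force: 26.3
```

```bash
python3 - <<'E'
from h import *
o=get_obs();print(o["width"],o["finger_force"],o["tool_pos"],o["ee_rot"],o["wrist_force"])
plan([.515,-.031,.19],-.19)
E
```

```text
0.00812334445694178 26.332892562495545 [ 0.57406976 -0.0456717   0.15369673] [ 3.14153055e+00 -1.06479679e-03 -1.90210250e-01] [-0.65592855  0.3524822   0.91498719]
shift [-6.08 -0.32 -3.63] turn -0.01 or -0.01
```

Released and lifted. Step back to check that the filter stayed seated, closing the jaws to the holding width.

Emit:
{"fn": "servo_tool", "kwargs": {"targets": [[-0.5, 0, -1.5, 0], [-2, 0, -3, 0], [-4, 0, -3.6, 0], [-5.5, 0, -3.6, 0], [-6, 0, -3.6, 0], [-6, 0, -3.6, 0], [-6, 0, -3.6, 0]], "claw": 195}}

```text
time: 22.0
tool_pos: [0.515, -0.0344, 0.1877]
ee_rot: [3.141, 0.001, -0.19]
wrist_force: [-1.4, -0.5, -0.4]
width: 0.0222
finger_force: 6.9
```

```bash
python3 - <<'E'
from h import *
o=get_obs();print(o["width"],o["finger_force"],o["tool_pos"],o["ee_rot"],o["wrist_force"])
m=camera_model("wrist");np.save("w19.npy",m);im=snapshot("wrist");cv2.imwrite("pics/w19.png",im)
R=Rt([np.pi,0,-.19]);w=np.array([.57221,-.04182,.04])
def b(z,l):print(l,proj(m,[w+R@[x,y,-z] for x in(.00625,-.00625) for y in(-.003,.003)]).round(1).tolist(),proj(m,[w+R@[x,y,-z] for x in(.00625,-.00625) for y in(-.00625,.00625)]).round(1).tolist())
b(.018,"tab top");b(.006,"shoulder");print(proj(m,[w]))
rows(im,range(138,172,2),305,355)
print("tweezers");rows(im,range(246,350,8),295,350)
plan([.4994,-.2405,.19],.288)
E
```

```text
0.022173296779671538 6.878533288836479 [ 0.51498913 -0.03439151  0.18773419] [ 3.14145310e+00  5.29354313e-04 -1.90413247e-01] [-1.40272372 -0.47810211 -0.38472933]
tab top [[317.3, 144.9], [325.1, 144.9], [317.4, 161.5], [325.1, 161.5]] [[313.0, 144.9], [329.4, 144.9], [313.2, 161.5], [329.3, 161.5]]
shoulder [[317.5, 144.3], [325.1, 144.3], [317.6, 160.2], [325.1, 160.2]] [[313.4, 144.3], [329.2, 144.3], [313.5, 160.2], [329.1, 160.2]]
[[321.3416713  151.83617383]]
138 305 23 23 23 23 22 23 23 23 23 23 23 23 23 23 23 23 23 23 23 23 23 23 23 22 23 23 23 23 23 23 23 23 23 23 23 23 23 23 23 22 22 23 23 23 23 23 22 22 22 23
140 305 23 21 20 19 19 19 19 19 19 19 19 19 19 19 19 19 19 19 19 19 19 19 19 19 19 19 19 21 22 23 23 23 23 23 23 23 23 23 23 23 23 23 23 23 23 23 22 23 23 22
142 305 24 23 22 19 17 16 16 16 16 15 15 16 15 15 15 15 15 15 15 15 15 15 15 15 14 13 14 20 22 23 23 23 23 23 23 23 23 23 23 23 23 23 23 23 23 23 23 23 23 23
144 305 24 24 23 18 14 13 13 12 11 10 9 8 8 9 9 10 9 10 9 9 9 9 9 10 11 12 13 19 22 23 23 23 23 23 23 23 23 23 23 23 23 23 23 23 23 23 23 23 23 23
146 305
[... 3233 characters left out ...]
0 7 4 3
318 295 3 3 3 3 7 11 13 13 13 13 13 13 13 13 13 13 13 13 11 9 8 8 8 9 9 9 10 9 10 10 10 10 9 9 9 9 9 9 9 10 12 13 13 13 13 13 13 13 13 12 13 13 12 8 4
326 295 2 3 3 6 11 12 13 13 13 13 13 13 13 13 13 13 13 13 13 13 12 11 9 9 9 10 10 10 10 10 10 10 10 10 10 10 10 9 9 10 12 13 13 13 13 13 13 13 13 13 13 12 13 12 7
334 295 3 3 7 11 13 13 13 13 13 13 13 13 13 13 13 13 13 13 13 13 13 12 10 9 9 9 10 10 10 10 10 10 10 10 10 10 10 9 10 10 12 13 12 13 13 13 13 13 13 13 13 13 13 13 12
342 295 3 7 11 13 12 13 13 13 13 13 13 13 13 13 13 13 13 13 13 13 13 13 12 11 10 10 9 10 9 9 9 9 9 10 10 10 10 10 11 12 13 13 13 13 13 13 12 13 13 13 13 13 13 13 13
shift [ 2.36 20.54 -0.23] turn -27.41 or -27.41
```

Filter seated (its dark outline at cols 313–329, rows 144–160, as predicted for full depth). Now back to the stand.

Emit:
{"fn": "servo_tool", "kwargs": {"targets": [[0.2, 1.5, -0.3, -2], [0.5, 4.5, -0.3, -6], [0.9, 8, -0.3, -11], [1.3, 12, -0.3, -16], [1.7, 16, -0.3, -21], [2.1, 19, -0.3, -25], [2.3, 20.6, -0.3, -27.2], [2.3, 20.6, -0.3, -27.2]]}}

```text
time: 23.05
tool_pos: [0.4984, -0.242, 0.1905]
ee_rot: [-3.141, 0.001, 0.282]
wrist_force: [0.7, 1.2, -0.4]
width: 0.0221
finger_force: 6.9
```

```bash
python3 - <<'E'
from h import *
o=get_obs();print(o["width"],o["finger_force"],o["tool_pos"],o["ee_rot"],o["wrist_force"])
plan([.499,-.2425,.115],.286)
E
```

```text
0.022090854010223024 6.878482326865196 [ 0.49842777 -0.24201659  0.1904623 ] [-3.14078132e+00  7.64212110e-04  2.81900411e-01] [ 0.67310954  1.1568135  -0.39382329]
shift [0.04 0.06 7.55] turn -0.23 or -0.23
```

Emit:
{"fn": "servo_tool", "kwargs": {"targets": [[0, 0, 1.5, 0], [0, 0, 3.5, 0], [0, 0, 5.5, 0], [0, 0, 7, 0], [0, 0, 7.8, 0], [0, 0, 7.8, 0]]}}

```text
time: 23.8
tool_pos: [0.4983, -0.2405, 0.1126]
ee_rot: [-3.141, 0.001, 0.285]
wrist_force: [-0.3, 0.6, -0.1]
width: 0.0221
finger_force: 6.9
```

```bash
python3 - <<'E'
from h import *
o=get_obs();p=o["tool_pos"];print(p,o["ee_rot"],o["wrist_force"])
m=camera_model("wrist");im=snapshot("wrist");cv2.imwrite("pics/w20.png",im)
R=Rt([np.pi,0,.286]);s=np.array([.4994,-.24,.036])
print("stand corners",proj(m,[s+R@[x,y,0] for x in(.028,-.028) for y in(-.028,.028)]).round(1).tolist())
print("pocket outer",proj(m,[s+R@[x,y,0] for x in(.0105,-.0105) for y in(-.0115,.0115)]).round(1).tolist())
print("jaw front end",proj(m,[p+R@[.005,y,.058] for y in(-.005,0,.005)]).round(1).tolist())
for r in(214,222,270,278):print(r,edges(im,r,255,390,170))
rows(im,range(216,290,3),292,356)
E
```

```text
[ 0.49828424 -0.24046059  0.11255441] [-3.14080971e+00  7.23457960e-04  2.84828733e-01] [-0.32998868  0.59081995 -0.05911952]
stand corners [[282.9, 203.1], [367.2, 203.0], [285.1, 282.1], [365.1, 282.0]]
pocket outer [[308.0, 228.6], [342.1, 228.6], [308.4, 258.2], [341.8, 258.2]]
jaw front end [[317.5, 245.9], [325.3, 245.9], [333.2, 245.9]]
214 [np.float64(282.2), np.float64(367.3)]
222 [np.float64(282.3)]
270 [np.float64(283.0), np.float64(308.2), np.float64(336.5), np.float64(342.4), np.float64(344.5), np.float64(364.6)]
278 [np.float64(283.5), np.float64(290.7), np.float64(296.1), np.float64(298.7), np.float64(322.4), np.float64(331.7), np.float64(347.0), np.float64(351.3), np.float64(356.4), np.float64(364.5)]
216 292 24 24 24 24 24 24 24 24 24 24 24 24 24 24 24 24 24 24 24 24 24 24 24 24 24 24 24 24 24 24 24 24 24 24 24 24 24 24 24 24 24 24 24 24 24 24 24 24 24 24 24 24 24 24 24 24 24 24 24 24 24 24 24 24
219 292 24 24 24 24 24 24 24 24 24 24 24 24 24 24 24 24 24 24 24 24 24 24 24 24 24 24 24 24 24 24 24 24 24 24 24 24 24 24 24 24 24 24 24 24 24 24 24 24 24 24 24 24 24 24 24 
[... 3581 characters left out ...]
 9 9 9 10 9 9 9 8 5 4 4 4 12 21 23 24 24 23 22 22 23 23
279 292 12 11 11 11 13 18 19 12 6 4 3 4 7 9 9 9 9 9 9 9 9 11 10 9 9 9 9 10 10 14 19 21 22 22 22 22 22 23 23 23 16 10 9 9 9 10 9 9 9 8 5 3 3 4 6 13 19 20 19 15 12 11 11 12
282 292 11 11 11 10 7 4 4 3 3 3 3 4 7 9 9 9 9 10 9 9 8 10 14 18 19 20 21 22 22 22 21 20 18 17 17 17 18 18 17 17 12 9 9 8 9 9 9 9 9 7 5 3 3 3 3 4 3 4 4 7 10 11 11 11
285 292 11 11 11 9 5 4 4 3 3 4 3 5 8 10 11 12 12 12 11 9 9 12 19 22 22 21 20 18 14 11 9 7 7 7 7 7 7 7 7 7 8 9 9 9 8 8 7 8 8 6 4 3 3 3 3 3 3 3 4 5 9 11 11 11
288 292 11 11 10 7 4 3 3 3 3 3 3 5 8 12 13 13 13 13 12 10 9 10 13 13 11 8 7 7 7 7 7 7 7 7 7 7 7 7 7 7 8 8 9 8 8 7 7 7 7 5 4 3 3 3 3 3 3 3 3 4 7 9 11 11
```

Emit:
{"fn": "servo_tool", "kwargs": {"targets": [[0.05, 0.12, 0, 0], [0.05, 0.24, 0.3, 0], [0.05, 0.24, 1, 0], [0.05, 0.24, 1.6, 0], [0.05, 0.24, 2.2, 0], [0.05, 0.24, 2.8, 0], [0.05, 0.24, 3.2, 0], [0.05, 0.24, 3.2, 0]]}}

```text
time: 24.85
tool_pos: [0.4994, -0.2429, 0.0807]
ee_rot: [-3.141, 0.001, 0.284]
wrist_force: [-0.1, -0.2, -0.7]
width: 0.0225
finger_force: 6.9
```

Emit:
{"fn": "servo_tool", "kwargs": {"targets": [[0, 0, 0.4, 0], [0, 0, 0.8, 0], [0, 0, 1.1, 0], [0, 0, 1.3, 0], [0, 0, 1.3, 0]]}}

```text
time: 25.48
tool_pos: [0.4995, -0.243, 0.068]
ee_rot: [-3.141, 0.0, 0.284]
wrist_force: [0.3, 0.1, -0.5]
width: 0.0221
finger_force: 6.9
```

Emit:
{"fn": "servo_tool", "kwargs": {"targets": [[0, 0, 0.1, 0], [0, 0, 0.1, 0]]}}

```text
time: 25.72
tool_pos: [0.4997, -0.2431, 0.0672]
ee_rot: [3.141, -0.0, 0.285]
wrist_force: [-0.3, -0.2, -1.4]
width: 0.0222
finger_force: 6.9
```

Emit:
{"fn": "servo_tool", "kwargs": {"targets": [[0, 0, 0.1, 0], [0, 0, 0.1, 0]]}}

```text
time: 25.98
tool_pos: [0.5, -0.2432, 0.0668]
ee_rot: [3.141, -0.001, 0.285]
wrist_force: [-0.1, 0.0, 1.3]
width: 0.0222
finger_force: 6.9
```

Emit:
{"fn": "servo_tool", "kwargs": {"targets": [[0, 0, 0.1, 0], [0, 0, 0.1, 0]]}}

```text
time: 26.22
tool_pos: [0.5005, -0.2434, 0.0666]
ee_rot: [3.14, -0.002, 0.285]
wrist_force: [-0.1, 1.3, 5.1]
width: 0.0225
finger_force: 6.9
```

Emit:
{"fn": "servo_tool", "kwargs": {"targets": [[0, 0, -0.15, 0], [0, 0, -0.15, 0]]}}

```text
time: 26.48
tool_pos: [0.4997, -0.2432, 0.0667]
ee_rot: [3.141, -0.0, 0.284]
wrist_force: [-0.3, 0.4, 2.0]
width: 0.0222
finger_force: 6.9
```

Emit:
{"fn": "servo_tool", "kwargs": {"targets": [[0, 0, 0, 0], [0, 0, 0, 0], [0, 0, 0, 0], [0, 0, 0, 0]], "claw": 125}}

```text
time: 26.98
tool_pos: [0.4995, -0.243, 0.0664]
ee_rot: [-3.141, 0.0, 0.284]
wrist_force: [-0.1, -0.0, -0.5]
width: 0.0479
finger_force: 0.0
```

Emit:
{"fn": "servo_tool", "kwargs": {"targets": [[0, 0, -1, 0], [0, 0, -3, 0], [0, 0, -6, 0], [0, 0, -9, 0], [0, 0, -12, 0], [0, 0, -15, 0], [0, 0, -15.3, 0], [0, 0, -15.3, 0]]}}

```text
time: 27.98
tool_pos: [0.4995, -0.243, 0.2192]
ee_rot: [-3.141, 0.0, 0.284]
wrist_force: [-1.3, 0.4, -0.2]
width: 0.0483
finger_force: 0.0
```

```bash
python3 - <<'E'
from h import *
o=get_obs();p=o["tool_pos"];print(p,o["ee_rot"],o["wrist_force"],o["width"])
m=camera_model("wrist");im=snapshot("wrist");cv2.imwrite("pics/w21.png",im)
R=Rt([np.pi,0,.286]);s=np.array([.4994,-.24,.0])
def pr(l,x,y,z):print(l,proj(m,[s+R@[a,b,-z] for a in x for b in y]).round(1).tolist())
pr("stand",(.028,-.028),(-.028,.028),.036);pr("pocket",(.0105,-.0105),(-.0115,.0115),.036);pr("plates",(.006,-.006),(-.013,.013),.082);pr("tail top",(.006,-.006),(-.0035,.0035),.114)
rows(im,range(180,256,3),288,362)
E
```

```text
[ 0.4994877  -0.24298313  0.21923676] [-3.14140141e+00  2.93977025e-04  2.84463211e-01] [-1.33727042  0.38108003 -0.21749037] 0.04833604453226276
stand [[291.0, 182.5], [352.2, 182.4], [292.3, 241.4], [351.3, 241.3]]
pocket [[309.3, 201.4], [334.1, 201.3], [309.5, 223.5], [334.0, 223.4]]
plates [[305.6, 216.7], [337.3, 216.7], [305.8, 230.9], [337.2, 230.8]]
tail top [[316.5, 225.8], [325.9, 225.8], [316.6, 241.3], [325.9, 241.3]]
180 288 8 8 8 8 10 11 11 12 12 11 11 12 12 12 12 12 12 12 12 12 12 12 12 12 12 12 12 12 12 12 12 12 12 12 12 12 12 12 12 12 12 12 12 12 12 12 12 12 12 12 12 12 12 12 11 12 12 12 12 12 12 12 13 14 14 15 15 15 15 14 13 13 13 13
183 288 8 8 12 20 22 22 22 22 22 22 22 22 22 22 22 22 22 22 22 22 22 22 22 22 22 22 22 22 22 22 22 22 22 22 22 22 22 22 22 22 22 22 22 22 22 22 23 22 22 22 22 22 23 22 22 22 22 22 22 22 22 23 22 22 18 15 15 15 15 14 13 12 13 13
186 288 8 8 14 22 24 24 24 24 24 24 24 24 24 24 24 24 24 24 24 24 24 24 24 24 24 24 24 24 24 24 24 24 24 24 24 24 24 24 24 24 24 24 24 24 24 24 24 24 24 24 24 24 24 24 24 24 24 24 24 24 24 24 24 23 19 15 15 15 1
[... 4140 characters left out ...]
 13 12 12 13 12 12 12 12 13 12 12 13 13 13 13 13 13 12 11 9 7 7 7 7 7 7 7 7 7 7 7 7 7 7 7 7 7 7 6 7 7 7 7 7 7 7 7 7 7 7 7 7 7 7 7 6 7 7 7 7 7 7 6 7 7 6
249 288 13 12 12 12 12 12 12 12 13 13 13 13 12 13 12 12 12 12 12 12 13 13 12 13 13 12 9 7 7 7 7 7 7 7 7 7 7 7 7 7 7 7 6 7 7 7 7 7 7 7 7 7 7 7 7 7 7 6 6 7 7 7 7 6 7 7 7 7 7 6 6 7 6 7
252 288 12 12 13 12 13 12 12 13 13 13 13 12 12 13 13 12 13 12 12 12 12 12 13 13 12 13 12 11 9 7 7 7 7 7 7 7 7 7 7 7 7 6 7 7 7 7 7 7 7 7 7 7 7 7 7 7 7 7 6 7 6 6 7 7 7 7 7 7 7 6 7 7 6 7
255 288 12 12 13 13 12 12 13 13 13 12 13 12 12 13 12 12 13 13 13 13 12 12 13 13 12 12 12 9 7 7 7 7 7 7 7 7 7 7 7 7 7 7 7 7 7 7 7 7 7 7 7 7 7 7 6 7 6 6 6 7 7 7 7 6 7 7 7 6 7 6 7 7 6 7
```

Tweezers stand upright in the pocket (plates at cols 307–338, tail ending at row 240, within about 1 mm of prediction). I'm handing in.

```bash
python3 -c "
from bench import *
print(close_job())"
```

```text
the job is handed in; nothing more can be done
None
```

The job is handed in: the filter is pressed home in the cell holder (wrist readings of 10.7 to 13.8 N down at the floor) and released, and the tweezers are back upright in their stand. It took about 28 s. The hand-in returned no verdict, so seating and upright checks rest on my last wrist images.

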